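# Charge the bench mill, set it to 7 and start it

## Task

Charge the bench mill and start it. Swing the lock plate aside, lift the lid off the grinding bowl, pour the stones from the porcelain beaker and the grinding pieces from the metal cup into the bowl, all of them, and stand both empty vessels upright on the desk again. Put the lid back on squarely, swing the lock plate fully home over it and turn the scale sleeve to 7, and only then press the start button. Leave the other things on the desk where they are.

Things in the scene. Friction and masses are not known exactly. Their poses are not given: they have to be found in the camera images.
- mill: bench vibratory mill, fixed: low white housing 190 (x) x 280 (y) x 50 mm high; origin under its centre, x away from the operator, y to its left. In its frame (mm): steel grinding bowl at (0, 72), scale sleeve at (12, -72), start button at (-66, -108), vertical pivot axis of the lock plate at (62, 120)
- bowl_rim (a point): centre of the bowl's mouth, level with the rim, 105 mm above the desk; outside 100 mm across, inside 90 mm across and 48 mm deep. When the lid is seated, its origin is 5 mm below this point
- lid: loose steel lid, 101 mm across, 0.22 kg; origin: centre of its underside. Below, a disc 84 mm across and 5 mm deep enters the bowl (3 mm play all round); the 8 mm flange then rests on the rim. A 16 mm stem carries a black knob 28 mm across, 26 to 46 mm above the origin: grip it from above. Starts on the bowl; may lie flat on the desk
- lock (a joint): swing of the lock plate, rad: 0 = home over the lid (stop), grows clockwise seen from above, to 1.35 (away to the left and back); friction 0.06 N m, stays where left. A flat steel C-plate 6 mm thick, swinging level 3 mm above the flange of a seated lid (underside 116 mm over the desk); home, its notch embraces the stem under the lid's knob. Starts home; to lift the lid swing it right off, past 0.9
- lock_knob (a point): centre of the black ball, 26 mm across, on a 10 mm post near the free end of the lock plate: 152 mm above the desk, 120 mm from the pivot axis (with the plate home it lies at mill frame (-46, 69) mm). Grip the ball from above and lead it round the pivot; it can turn between the fingers
- sleeve (a joint): angle of the scale sleeve, rad: value x 0.5236 (30 degrees a value), 0 at value 0, 4.71 at value 9, a stop just past each end; grows clockwise seen from above. A sprung ball clicks it into the ten values: about 0.1 N m moves it on, and let go within 10 degrees of a value it snaps there
- sleeve_top (a point): centre of the sleeve's top face, on its axis, 94 mm above the desk. Grey knurled cylinder, 56 mm across, 40 mm high, on a flat ring 106 mm across with numerals 0 to 9 (ring top 54 mm above the desk). The index line on the top points at the value set: 0 at mill direction 135 degrees (from +x to +y), each further value 30 degrees clockwise, so 7 at -75
- start (a joint): travel of the start button in m: 0 = up, 0.006 = fully down, springs back; about 5 N presses it home, it counts as pressed from 0.004
- start_top (a point): middle of the start button's top face (26 mm across), 72 mm above the desk when up; press straight down
- cup: tapered aluminium cup without handle, 78 mm high, 58 mm across at the foot and 68 mm at the rim, wall 3 mm, 0.12 kg empty; origin at the centre of its underside, z up. At the start it stands on the desk with the grinding pieces in it
- beaker: white porcelain beaker without handle, 60 mm high, 57 mm across at the foot and 60 mm at the rim, wall 3 mm, 0.11 kg empty; origin at the centre of its underside, z up. At the start it stands on a fixed 2 mm mouse pad (a fixed mouse, 37 mm high, lies farther back on the pad) with the stones in it
- piece0_center (a point): centre of a white ceramic grinding piece, a cylinder 20 mm across and 20 mm long, 22 g, smooth, friction about 0.3; absent in some runs
- piece1_center (a point): centre of a white ceramic grinding piece, a cylinder 20 mm across and 20 mm long, 22 g, smooth, friction about 0.3; absent in some runs
- piece2_center (a point): centre of a white ceramic grinding piece, a cylinder 20 mm across and 20 mm long, 22 g, smooth, friction about 0.3; absent in some runs
- piece3_center (a point): centre of a white ceramic grinding piece, a cylinder 20 mm across and 20 mm long, 22 g, smooth, friction about 0.3; absent in some runs
- piece4_center (a point): centre of a white ceramic grinding piece, a cylinder 20 mm across and 20 mm long, 22 g, smooth, friction about 0.3; absent in some runs
- piece5_center (a point): centre of a white ceramic grinding piece, a cylinder 20 mm across and 20 mm long, 22 g, smooth, friction about 0.3; absent in some runs
- stone0_center (a point): centre of a rough grey stone, six-sided, 20 mm across and 19 mm high, 14 g, friction about 0.3; absent in some runs
- stone1_center (a point): centre of a rough grey stone, six-sided, 20 mm across and 19 mm high, 14 g, friction about 0.3; absent in some runs
- stone2_center (a point): centre of a rough grey stone, six-sided, 20 mm across and 19 mm high, 14 g, friction about 0.3; absent in some runs
- stone3_center (a point): centre of a rough grey stone, six-sided, 20 mm across and 19 mm high, 14 g, friction about 0.3; absent in some runs
- timer: white digital timer, 66x62x18 mm, lying face up; a bystander, origin at the centre of its underside
- scanner: black hand-held barcode scanner lying on its side, 189x128x65 mm (behind it, at the left edge of the desk beside the mill, stands a fixed tube rack 110 mm high); a bystander, origin at the centre of its underside
- specimen: white specimen cup with a closed screw lid, 64 mm across, 64 mm high; a bystander, origin at the centre of its underside

How it is judged:
By the outcome, as a careful person would: the job done as asked, in the order asked, and still so for the second after the job is handed in, with the robot touching nothing.
Of piece4, piece5 only 1 to 2 are there at a start; the rules pass over those that are not, and their reading is None.
Of stone0, stone1, stone2, stone3 only 1 to 4 are there at a start; the rules pass over those that are not, and their reading is None.
At some moment in a run one of cup, beaker, lid may be knocked a few centimetres aside while the robot is not near it.
Once in a run the grip may slacken for a moment while it holds something.
It also fails if it takes over 208 s, if anything falls off the work surface, if the arm or the gripper's body presses on something with over 40 N, if the wrist force passes 120 N, or if a joint passes its speed limit or range.

## Robot

A 6-joint arm with a two-finger parallel gripper is mounted at the origin on a cart in front of the work surface, level with it; the furniture and walls round the work are solid. World frame = base frame: x ahead of the robot, y to its left, z up, the work surface at z = 0. Lengths are in m, angles in degrees, forces in N, time in s.
With the tool pointing down it reaches from about 0.35 to 0.875 m from the base axis. Payload 4.2 kg.
Tool frame: the origin (TCP) lies on the front face of the gripper's body, between the roots of the fingers; the fingertips stand 70 mm ahead of it and the grasp point (between the pads) lies 51 mm ahead of it; z points along the fingers, y is the line along which they close (so a half turn about z gives the same grasp; the last joint's range is limited). The gripper opens to 87 mm and grips with 3 to 60 N. Pads are 19 mm wide; open, the fingers measure 117 mm over their backs; the gripper's body (75 mm by 190 mm) begins 51 mm behind the grasp point.
Start: joints at [-51.245, 22.042, 0.453, 0, -68.411, -14.817], TCP at [0.254, -0.571, 0.292] pointing down, gripper open.
Joint ranges: [-179.83, 179.83], [-69.29, 118.12], [-61.27, 80.66], [-181.25, 117.63], [-171.15, -9.14], [-177.46, 177.46]. Speed limits (degrees/s): [159.86, 159.86, 180, 180, 180, 180].

## Interface

Orientations are given as a 3x3 rotation matrix whose columns are the frame's x, y, z axes.
In Python, from station import r gives the robot as it stands.
- The arm moves only by the shell command python3 -m pendant 'ROWS' [OPENING]. ROWS is JSON, a list of rows, each a list of 2 entries, a list of its own where there are three numbers: the shift along the tool's x, y, z in mm, then the turn, a rotation vector about the tool's x, y, z in rad. A call has 1 to 10 rows; each row is the pose to reach, as a shift and turn from the pose commanded when the call began, along the tool's axes at that moment; what a row does not reach only later rows make up. A row lasts 1/10 s, in which the tool goes at most 50 mm and 8.59 degrees, less where a joint would pass 70% of its speed; a pose out of reach is approached as far as the arm can. A call with a gripper value outside its range is refused whole. OPENING is the opening, from 0 (shut) to 1 (fully open), set as the call begins (- or left out, the last holds). The fingers move at their own pace and stop on an object; the grip force is fixed at half the most. Time passes only in rows, so rows that repeat a pose let the fingers close. It gives the time, the measured TCP pose, the force, the opening and the grip force at its end, in the units of the state.
- r.sense(): the state, without advancing time (a new reading comes with each control period).
- r.capture(name): name is "scene" or "top" or "wrist"; returns a dict with "frame" (420x560x3 uint8, red, green, blue), "vertical_fov" (degrees; the focal length in pixels is half the picture's height over the tangent of half this angle, whatever the lens; pixels are square), "cx", "cy" (the principal point, pixels), "distortion" ([k1, k2, p1, p2, k3] as OpenCV has them; the pictures are not rectified), "rvec" (rotation vector, rad) and "tvec" (3), from world to camera coordinates, as OpenCV has them. Camera axes: x right, y down, z forward; pixel columns grow to the right and rows downward; lengths in m; the calibration is good to about 2 mm. A picture is of the moment at which its call begins. There is no depth.
- r.finish_job(): hands the job in; it is judged then, once.
The state is a dict: "time_s": time; "joints": joint angles; "joint_velocities": joint speeds; "effort": joint torques, N m; "tcp_pos": TCP position; "ee_rot": TCP orientation; "wrist_force": force on the tool from outside, world axes, zero at the start; "moment": the same for the moment, N m; "gripper_width": opening from 0.0 (shut) to 1.0 (fully open); "gripper_force": force on a finger pad.
Only numpy, scipy, OpenCV 4.12 (cv2) and the standard library are available. Lean on these libraries where they do the work, as an engineer would, in place of code of your own. Each camera call takes 0.05 s, during which the arm holds its last target. There are 200 camera calls.

## Working session

There is one attempt and no reset: what is moved stays moved. The work goes in short steps, Python scripts to look and compute and a shell command to move; the robot and the scene stay as the last step left them, time stands still between calls to the robot, and variables do not carry over. Pictures are saved under pics/ and viewed, at most 14 in all, crops included, and the job is handed in when it is done.

```bash
ls; mkdir -p pics; cat > h.py <<'E'
from station import r
import numpy as np, cv2
def cap(n,f=None):
    c=r.capture(n)
    if f: cv2.imwrite('pics/'+f,c['frame'][...,::-1])
    return c
def K(c):
    f=210/np.tan(np.radians(c['vertical_fov'])/2)
    return np.array([[f,0,c['cx']],[0,f,c['cy']],[0,0,1.]]),np.array(c['distortion'],float)
def ray(c,uv):
    k,d=K(c);p=cv2.undistortPoints(np.array([[uv]],float),k,d)[0,0]
    R=cv2.Rodrigues(np.array(c['rvec'],float))[0];t=np.array(c['tvec'],float).ravel()
    return -R.T@t,R.T@np.array([p[0],p[1],1])
def onz(c,uv,z):
    o,d=ray(c,uv);return (o+d*(z-o[2])/d[2])
def proj(c,P):
    k,d=K(c);return cv2.projectPoints(np.array(P,float).reshape(-1,1,3),np.array(c['rvec'],float),np.array(c['tvec'],float),k,d)[0][:,0]
def delta(P,Rt=None):
    "shift in tool axes (mm) for TCP world target P, turn rotvec for target R"
    s=r.sense();R=np.array(s['ee_rot']);d=R.T@(np.array(P)-np.array(s['tcp_pos']))*1000
    w=cv2.Rodrigues(R.T@Rt)[0].ravel() if Rt is not None else None
    return d.round(1),w
E
python3 - <<'E'
from h import *
a=cap('scene','s0.png');b=cap('top','t0.png')
for c in(a,b):
    o,d=ray(c,(280,210));print(c['vertical_fov'],o,d)
s=r.sense();print(s)
E
```

```text
pics
46.26609102545591 [0.09700536 0.83532316 1.14965765] [ 0.30365757 -0.6155257  -0.72729427]
51.027385515943045 [ 0.43271331 -0.0289135   1.18722305] [ 0.0693997   0.02667672 -0.99733752]
{'time_s': 0.1, 'joints': array([-5.12472194e+01,  2.20848336e+01,  3.88324874e-01, -2.56381460e-02,
       -6.84121822e+01, -1.48162251e+01]), 'joint_velocities': array([-0.10554345, -0.04983298,  0.17092739,  0.06199818,  0.01801036,
        0.02649258]), 'effort': array([-6.44797165e-04, -3.91688919e+01,  1.87934214e+01,  4.23179179e+00,
        1.34964523e-02, -6.77537309e-05]), 'tcp_pos': array([ 0.253432  , -0.57086827,  0.29128897]), 'ee_rot': array([[-9.14062192e-01, -4.05573131e-01, -8.62952161e-04],
       [-4.05574041e-01,  9.14060540e-01,  1.73981825e-03],
       [ 8.31669822e-05,  1.94029308e-03, -9.99998114e-01]]), 'wrist_force': array([ 0.45920745, -0.41513754, -0.18298949]), 'moment': array([-0.04866967,  0.04200458,  0.04258895]), 'gripper_force': 0.0, 'gripper_width': 1.0018023955235291}
```

View pics/s0.png

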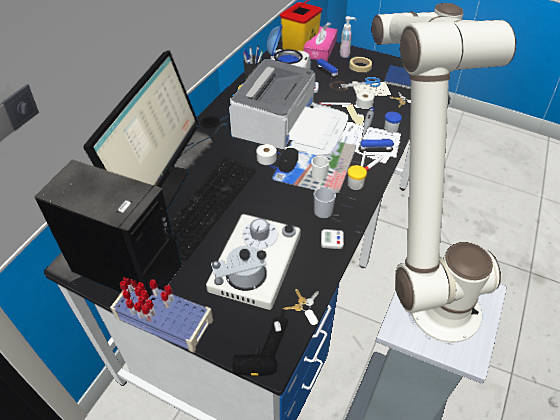

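View pics/t0.png

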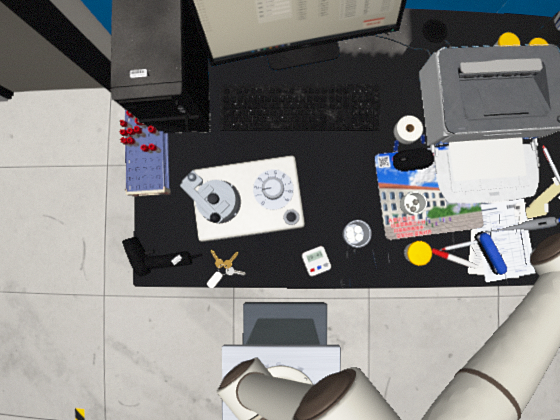

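The scene view shows the mill near (255,260), the cup at (323,203) and the beaker at (319,167). In the top view the mill's corners are about (194,168), (297,156), (304,228) and (200,241). There too the bowl is at (215,200), sleeve (272,190), button (291,216), cup (357,234) and beaker (413,204).

```bash
python3 - <<'E'
from h import *
c=cap('top');f=c['frame']
g=cv2.cvtColor(f,cv2.COLOR_RGB2GRAY)
m=((f.min(2)>150)&((f.max(2).astype(int)-f.min(2))<40)).astype(np.uint8)
m[:,:188]=0;m[:145]=0;m[250:]=0;m[:,310:]=0
cn=max(cv2.findContours(m,0,2)[0],key=cv2.contourArea)
bx=cv2.boxPoints(cv2.minAreaRect(cn));print(bx)
P=np.array([onz(c,b,.05)[:2] for b in bx]);print(P,P.mean(0),np.linalg.norm(np.diff(P,axis=0),axis=1))
for n,uv,z in[('bowlrim',(216,201),.105),('sleeve',(272,190),.094),('btn',(291,216),.072),('cup',(357,232),.078),('beaker',(413,202),.062),('timer',(316,261),.018),('spec',(420,253),.064)]:
    print(n,onz(c,uv,z)[:2])
cv2.imwrite('pics/crop.png',cv2.resize(np.hstack([f[150:260,185:310],f[170:280,330:455]])[...,::-1],None,fx=3.2,fy=3.2,interpolation=2))
E
```

```text
[[184.78    170.46002]
 [293.84    154.88   ]
 [304.      226.     ]
 [194.94    241.58002]]
[[ 0.6159883   0.25303985]
 [ 0.65660838 -0.03426591]
 [ 0.47048146 -0.0606511 ]
 [ 0.42922982  0.22258568]] [0.54307699 0.09517713] [0.29016304 0.18798779 0.28622503]
bowlrim [0.53020351 0.15906835]
sleeve [0.55889728 0.02050377]
btn [ 0.49508574 -0.02705849]
cup [ 0.45451166 -0.19362742]
beaker [ 0.53215377 -0.34254802]
timer [ 0.37892544 -0.09330123]
spec [ 0.40071232 -0.35825642]
```

View pics/crop.png

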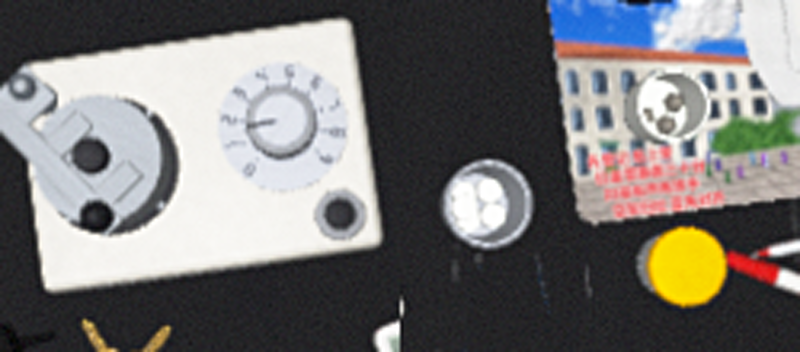

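The crop shows the plate home over the bowl. Crop positions: lid knob (91,155), ball (97,215), sleeve (283,121) with its index at about 2, button (340,213). The cup's rim is centred at (488,203) with about 4 or 5 pieces in it. The beaker's rim is at (667,105) with 2 stones.

```bash
python3 - <<'E'
from h import *
c=cap('top')
u=lambda x,y,ox=185,oy=150:(ox+x/3.2-.4,oy+y/3.2-.4)
W=np.array([onz(c,u(91,155),.146),onz(c,u(97,215),.152),onz(c,u(283,121),.094),onz(c,u(340,213),.072)])[:,:2]
M=np.array([[0,72],[-46,69],[12,-72],[-66,-108]])/1000
a,b=M-M.mean(0),W-W.mean(0)
th=np.arctan2((a[:,0]*b[:,1]-a[:,1]*b[:,0]).sum(),(a*b).sum())
R=np.array([[np.cos(th),-np.sin(th)],[np.sin(th),np.cos(th)]]);t=W.mean(0)-R@M.mean(0)
print(np.degrees(th),t,'res',(M@R.T+t-W)*1000)
for n,p in dict(bowl=(0,72),ball=(-46,69),sleeve=(12,-72),btn=(-66,-108),piv=(62,120)).items(): print(n,(R@np.array(p)/1000+t).round(4))
print('cup',onz(c,u(488-400,203,330,170),.078),'beaker',onz(c,u(667-400,105,330,170),.062))
E
```

```text
7.961654973360305 [0.54394101 0.08897929] res [[ 0.35009333  1.09122638]
 [ 0.40008131 -2.04606775]
 [ 0.38567213  1.39785435]
 [-1.13584677 -0.44301298]]
bowl [0.534  0.1603]
ball [0.4888 0.1509]
sleeve [0.5658 0.0193]
btn [ 0.4935 -0.0271]
piv [0.5887 0.2164]
cup [ 0.45189627 -0.19386184  0.078     ] beaker [ 0.53108342 -0.34262545  0.062     ]
```

```bash
cat >> h.py <<'E'
def down(a):
    a=np.radians(a);y=np.array([np.cos(a),np.sin(a),0]);z=np.array([0,0,-1.])
    return np.c_[np.cross(y,z),y,z]
def show(P,Rt=None):
    d,w=delta(P,Rt);print('shift',d,'turn',None if w is None else w.round(4))
E
python3 - <<'E'
from h import *
show((.489,.151,.26),down(123.3))
c=cap('top')
for n,uv,z in[('mouse',(413,157),.037),('mousefront',(413,170),.02),('padTL',(378,153),.002),('kb',(300,131),.01),('tray',(440,195),.03),('rackcorner',(168,195),.1)]:print(n,onz(c,uv,z)[:2].round(3))
E
```

```text
shift [-508.1  564.4   32.3] turn [ 0.0013  0.     -0.1635]
mouse [ 0.655 -0.352]
mousefront [ 0.623 -0.356]
padTL [ 0.672 -0.265]
kb [ 0.731 -0.051]
tray [ 0.554 -0.426]
rackcorner [0.546 0.282]
```

```bash
python3 -m pendant '[[[-254,282,0],[0,0,-0.08]],[[-254,282,0],[0,0,-0.08]],[[-254,282,0],[0,0,-0.08]],[[-254,282,0],[0,0,-0.08]],[[-254,282,0],[0,0,-0.08]],[[-254,282,0],[0,0,-0.08]],[[-254,282,0],[0,0,-0.08]],[[-508,564,10],[0,0,-0.163]],[[-508,564,10],[0,0,-0.163]],[[-508,564,10],[0,0,-0.163]]]' 0.6
python3 -m pendant '[[[-320,355,15],[0,0,-0.12]],[[-320,355,15],[0,0,-0.12]],[[-320,355,15],[0,0,-0.12]],[[-320,355,15],[0,0,-0.12]],[[-320,355,15],[0,0,-0.12]],[[-320,355,15],[0,0,-0.12]],[[-320,355,15],[0,0,-0.12]],[[-320,355,15],[0,0,-0.12]],[[-320,355,15],[0,0,-0.12]],[[-320,355,15],[0,0,-0.12]]]' 0.6
python3 - <<'E'
from h import *
show((.489,.151,.26),down(123.3));print(r.sense()['joints'])
E
```

```text
time_s: 1.25
tcp_pos: [0.4088, -0.0939, 0.2889]
ee_rot: [[-0.836, -0.549, 0.001], [-0.549, 0.836, 0.0], [-0.001, -0.001, -1.0]]
wrist_force: [1.1, -0.5, 0.3]
gripper_width: 0.6
gripper_force: 0.0
time_s: 2.25
tcp_pos: [0.4815, 0.3799, 0.2728]
ee_rot: [[-0.763, -0.646, 0.0], [-0.646, 0.763, -0.0], [-0.0, -0.0, -1.0]]
wrist_force: [0.1, -1.1, -0.3]
gripper_width: 0.603
gripper_force: 0.0
shift [ 142.2 -179.5   12.8] turn [-0.000e+00  1.000e-04  1.217e-01]
[ 5.33773939e+01  2.16867854e+01 -2.97235377e+00  4.16812816e-03
 -6.53380455e+01 -1.03105016e+02]
```

```bash
python3 -m pendant '[[[142,-180,13],[0,0,0.122]],[[142,-180,13],[0,0,0.122]],[[142,-180,13],[0,0,0.122]],[[142,-180,13],[0,0,0.122]],[[142,-180,13],[0,0,0.122]],[[142,-180,13],[0,0,0.122]],[[142,-180,13],[0,0,0.122]]]' | head -2
python3 - <<'E'
from h import *
c=cap('wrist','w1.png')
s=r.sense();print(s['tcp_pos'],s['joints'])
p=proj(c,[(.489,.151,.152),(.534,.160,.146),(*s['tcp_pos'][:2],.152)]);print(p)
print(ray(c,(280,210)))
E
```

```text
time_s: 2.95
tcp_pos: [0.4891, 0.1468, 0.2608]
[0.48922732 0.14759036 0.26077437] [ 3.50104836e+01  1.24802674e+01 -1.81041320e+01 -2.44314190e-04
 -5.93718460e+01 -9.18554330e+01]
[[286.88908434 236.73868712]
 [265.05994086 283.24374767]
 [282.79434249 234.61688439]]
(array([0.41837306, 0.10124982, 0.35261741]), array([ 0.26605028,  0.16298142, -0.95016843]))
```

View pics/w1.png

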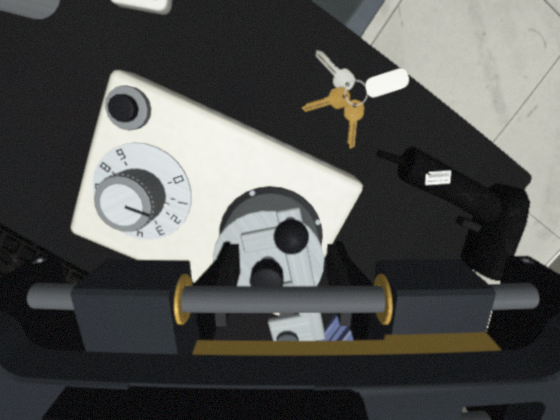

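The wrist view shows the ball at (291,235), the lid knob at (267,275), the sleeve at (122,205) and the button at (125,107). The rest of the plate is hidden behind the gripper rod.

```bash
python3 - <<'E'
from h import *
c=cap('wrist');f=c['frame']
print('ball',onz(c,(291,235),.152),'sleeve',onz(c,(122,204),.094),'btn',onz(c,(123,105),.072))
P=onz(c,(291,235),.152);show((P[0],P[1],.205),down(123.3))
E
```

```text
ball [0.486316   0.15350962 0.152     ] sleeve [0.56564948 0.02142406 0.094     ] btn [ 0.49096276 -0.0239442   0.072     ]
shift [-0.5  6.2 55.7] turn [ 0.      0.0007 -0.0017]
```

```bash
python3 -m pendant '[[[0,5,20],[0,0,0]],[[0,5,40],[0,0,0]],[[0,5,56],[0,0,0]],[[0,5,56],[0,0,0]],[[0,5,56],[0,0,0]]]' |tail -3
python3 -m pendant '[[[0,0,0],[0,0,0]],[[0,0,0],[0,0,0]],[[0,0,0],[0,0,0]],[[0,0,0],[0,0,0]],[[0,0,0],[0,0,0]],[[0,0,0],[0,0,0]],[[0,0,0],[0,0,0]]]' 0
python3 - <<'E'
from h import *
s=r.sense();T=s['tcp_pos'];R=np.array(s['ee_rot']);piv=np.array([.5887,.2164])
b=T[:2];print(T,np.linalg.norm(b-piv))
for i in range(1,15):
    a=-i*np.radians(5.0);Q=np.array([[np.cos(a),-np.sin(a)],[np.sin(a),np.cos(a)]])
    p=piv+Q@(b-piv);print(i,(R.T@np.array([*(p-b),0])*1000).round(1),round(-a,3))
E
```

```text
wrist_force: [-0.4, -0.4, 0.4]
gripper_width: 0.6
gripper_force: 0.0
time_s: 4.25
tcp_pos: [0.4863, 0.1515, 0.2049]
ee_rot: [[-0.837, -0.547, 0.0], [-0.547, 0.837, 0.0], [-0.0, -0.0, -1.0]]
wrist_force: [-1.0, 0.9, 3.2]
gripper_width: 0.275
gripper_force: 30.0
[0.48634729 0.151526   0.20494872] 0.12118049524454118
1 [-0.6 10.6 -0. ] 0.087
2 [-2.1 21.  -0. ] 0.175
3 [-4.6 31.3  0. ] 0.262
4 [-7.9 41.3  0. ] 0.349
5 [-12.1  51.    0. ] 0.436
6 [-17.1  60.4   0. ] 0.524
7 [-22.9  69.2   0. ] 0.611
8 [-29.4  77.5   0. ] 0.698
9 [-36.7  85.2   0. ] 0.785
10 [-44.6  92.2   0. ] 0.873
11 [-53.1  98.5   0. ] 0.96
12 [-62.  104.1   0. ] 1.047
13 [-71.5 108.8   0. ] 1.134
14 [-81.3 112.7   0. ] 1.222
```

```bash
python3 -m pendant '[[[-0.6,10.6,0],[0,0,0.087]],[[-2.1,21,0],[0,0,0.175]],[[-4.6,31.3,0],[0,0,0.262]],[[-7.9,41.3,0],[0,0,0.349]],[[-12.1,51,0],[0,0,0.436]],[[-17.1,60.4,0],[0,0,0.524]],[[-22.9,69.2,0],[0,0,0.611]],[[-29.4,77.5,0],[0,0,0.698]],[[-36.7,85.2,0],[0,0,0.785]],[[-44.6,92.2,0],[0,0,0.873]]]'
python3 -m pendant '[[[-0.6,10.6,0],[0,0,0.087]],[[-2.1,21,0],[0,0,0.175]],[[-4.6,31.3,0],[0,0,0.262]],[[-4.6,31.3,0],[0,0,0.262]],[[-4.6,31.3,0],[0,0,0.262]]]'
python3 -m pendant '[[[0,0,0],[0,0,0]],[[0,0,0],[0,0,0]],[[0,0,0],[0,0,0]],[[0,0,0],[0,0,0]],[[0,0,-50],[0,0,0]],[[0,0,-80],[0,0,0]],[[0,0,-80],[0,0,0]]]' 0.6
python3 - <<'E'
from h import *
a=down(123.3);show((.534,.160,.24),a);show((.534,.160,.24),down(110))
c=cap('top','t1.png');f=c['frame'];cv2.imwrite('pics/t1.png',cv2.resize(f[130:280,110:310,::-1],None,fx=3,fy=3))
E
```

```text
time_s: 5.25
tcp_pos: [0.473, 0.2537, 0.2049]
ee_rot: [[-0.956, 0.293, -0.0], [0.293, 0.956, 0.0], [0.0, 0.0, -1.0]]
wrist_force: [-1.2, 0.5, 3.2]
gripper_width: 0.277
gripper_force: 30.0
time_s: 5.75
tcp_pos: [0.4864, 0.2824, 0.2049]
ee_rot: [[-0.85, 0.526, 0.0], [0.526, 0.85, 0.002], [0.0, 0.001, -1.0]]
wrist_force: [-4.8, 3.9, 4.4]
gripper_width: 0.277
gripper_force: 30.0
time_s: 6.45
tcp_pos: [0.4885, 0.2826, 0.2897]
ee_rot: [[-0.85, 0.527, 0.008], [0.527, 0.85, 0.006], [-0.004, 0.01, -1.0]]
wrist_force: [0.6, -0.7, -0.2]
gripper_width: 0.599
gripper_force: 0.0
shift [-103.2  -80.7   49.4] turn [ 0.0063  0.0089 -1.1367]
shift [-103.2  -80.7   49.4] turn [ 0.0071  0.0079 -0.9046]
```

View pics/t1.png

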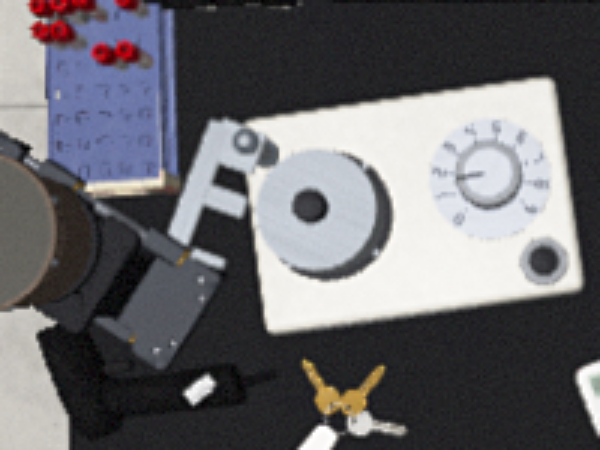

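Lock plate is swung clear of the lid; lid knob at crop (311,206) is unobstructed, index still at 2.

```bash
python3 -m pendant '[[[-103,-81,20],[0,0,-1.137]],[[-103,-81,20],[0,0,-1.137]],[[-103,-81,20],[0,0,-1.137]],[[-103,-81,30],[0,0,-1.137]],[[-103,-81,40],[0,0,-1.137]],[[-103,-81,50],[0,0,-1.137]],[[-103,-81,50],[0,0,-1.137]],[[-103,-81,50],[0,0,-1.137]],[[-103,-81,50],[0,0,-1.137]],[[-103,-81,50],[0,0,-1.137]]]' 0.6|head -3
python3 - <<'E'
from h import *
c=cap('wrist');f=c['frame'];s=r.sense()
print(s['tcp_pos'],proj(c,[(.534,.160,.146)]))
g=f.max(2);m=(g<45).astype(np.uint8)
u,v=proj(c,[(.534,.160,.146)])[0].astype(int)
print(g[v-40:v+44:6,u-60:u+62:6])
E
```

```text
time_s: 7.5
tcp_pos: [0.5309, 0.1582, 0.2335]
ee_rot: [[-0.837, -0.547, -0.002], [-0.547, 0.837, -0.001], [0.002, 0.0, -1.0]]
[0.53097841 0.15824699 0.23380077] [[281.61959566 251.87698576]]
[[189 196 197 201 200 197 202 198 206 201 202 204 202 202 202 199 201 199
  197 202 204]
 [196 199 196 199 195 201 199 200 199 205 201 202 202 199 207 204 205 194
  198 203 205]
 [192 200 200 200 205 195 200 200 199 199 181 198 202 203 200 204 199 204
  198 198 203]
 [199 199 198 196 196 200 198 200 149  23  17  22  49 201 204 205 201 208
  196 199 201]
 [194 196 202 199 196 204 197 188  23  29  46  50  16  89 201 203 206 202
  207 198 198]
 [193 110 195 198 200 196 203 148  43  49  57  60  61  25 201 204 202 202
  201 181 154]
 [143   5  18 161 198 198 198  96  44  48  50  59  59  54 198 206 204 210
   20  24  13]
 [ 13  20  23 120 202 200 197 104  41  42  49  53  52  50 203 199 201 203
   16  24   6]
 [ 18  24  29 100 195 202 201 195  36  42  42  48  48  95 198 202 202 204
   21  22  21]
 [ 26  27  23  85 195 197 198 200 189  39  43  39 112 201 202 197 198 202
   14  25  23]
 [ 20  24  31  65 198 198 197 198 199 198 202 203 201 207 200 197 201 198
   22  21  23]
 [ 22  25  26 192 200 197 197 201 201 198 204 200 199 197 203 198 201  75
   20  26  17]
 [ 26  27  31  33 112 220 199 196 200 198 199 200 199 204 198 207  34  35
   29  17  23]
 [ 56  59  52  57  52  54  56  53  48  57  53  51  50  51  53  53  56  53
   56  52  56]]
```

```bash
python3 - <<'E'
from h import *
c=cap('wrist');P=onz(c,(282.5,249),.146);print(P);show((P[0],P[1],.190),down(123.3))
E
```

```text
[0.53220593 0.15954322 0.146     ]
shift [-1.6  0.4 44. ] turn [ 0.0001 -0.001  -0.002 ]
```

```bash
python3 -m pendant '[[[-1.6,0.4,20],[0,0,0]],[[-1.6,0.4,44],[0,0,0]],[[-1.6,0.4,44],[0,0,0]],[[-1.6,0.4,44],[0,0,0]]]' |tail -3
python3 -m pendant '[[[0,0,0],[0,0,0]],[[0,0,0],[0,0,0]],[[0,0,0],[0,0,0]],[[0,0,0],[0,0,0]],[[0,0,0],[0,0,0]],[[0,0,-15],[0,0,0]],[[0,0,-40],[0,0,0]],[[0,0,-80],[0,0,0]],[[0,0,-80],[0,0,0]]]' 0
python3 - <<'E'
from h import *
show((.60,-.13,.20),down(100)); show((.60,-.13,.095),down(100))
E
```

```text
wrist_force: [-0.1, 0.5, 0.6]
gripper_width: 0.601
gripper_force: 0.0
time_s: 8.9
tcp_pos: [0.5347, 0.1607, 0.2759]
ee_rot: [[-0.835, -0.549, 0.01], [-0.549, 0.835, 0.004], [-0.011, -0.002, -1.0]]
wrist_force: [0.5, -0.0, -2.9]
gripper_width: 0.316
gripper_force: 30.0
shift [ 106.  -278.6   75.3] turn [2.000e-04 1.100e-02 4.072e-01]
shift [ 107.1 -278.3  180.3] turn [2.000e-04 1.100e-02 4.072e-01]
```

```bash
python3 -m pendant '[[[106,-278,0],[0,0,0]],[[106,-278,0],[0,0,0]],[[106,-278,0],[0,0,0]],[[106,-278,0],[0,0,0]],[[106,-278,0],[0,0,0]],[[106,-278,30],[0,0,0]],[[106,-278,80],[0,0,0]],[[106,-278,130],[0,0,0]],[[106,-278,160],[0,0,0]],[[106,-278,165],[0,0,0]]]' 
python3 -m pendant '[[[0,0,4],[0,0,0]],[[0,0,7],[0,0,0]],[[0,0,10],[0,0,0]],[[0,0,12],[0,0,0]],[[0,0,12],[0,0,0]]]' 0
```

```text
time_s: 9.9
tcp_pos: [0.5922, -0.131, 0.0993]
ee_rot: [[-0.837, -0.547, -0.013], [-0.547, 0.837, 0.001], [0.011, 0.008, -1.0]]
wrist_force: [-0.8, -0.3, -3.3]
gripper_width: 0.309
gripper_force: 30.0
time_s: 10.4
tcp_pos: [0.5966, -0.1307, 0.0944]
ee_rot: [[-0.836, -0.549, 0.001], [-0.549, 0.836, 0.0], [-0.001, -0.001, -1.0]]
wrist_force: [0.1, 0.0, -1.7]
gripper_width: 0.312
gripper_force: 30.0
```

```bash
python3 -m pendant '[[[0,0,2],[0,0,0]],[[0,0,2],[0,0,0]],[[0,0,2],[0,0,0]]]' 0|sed -n '2p;4p'
python3 -m pendant '[[[0,0,2],[0,0,0]],[[0,0,2],[0,0,0]],[[0,0,2],[0,0,0]],[[0,0,-50],[0,0,0]],[[0,0,-100],[0,0,0]],[[0,0,-150],[0,0,0]],[[0,0,-160],[0,0,0]],[[0,0,-160],[0,0,0]]]' 1|sed -n '1,2p;4p'
cat >>h.py <<'E'
def tilt(az,phi,flip=1):
    a,p=np.radians([az,phi]);z=np.array([np.sin(p)*np.cos(a),np.sin(p)*np.sin(a),-np.cos(p)])
    y=flip*np.array([-np.sin(a),np.cos(a),0]);return np.c_[np.cross(y,z),y,z]
def tcpfor(G,R): return np.array(G)-.051*R[:,2]
E
python3 - <<'E'
from h import *
R=tilt(45,50);G=tcpfor((.452,-.194,.045),R);show(G-.12*R[:,2],R);print(r.sense()['joints'])
E
```

```text
tcp_pos: [0.5964, -0.1308, 0.0917]
wrist_force: [-0.6, -0.6, -2.8]
time_s: 11.5
tcp_pos: [0.5975, -0.1309, 0.2551]
wrist_force: [0.3, -0.5, -0.5]
shift [285.1   0.9  98.4] turn [-0.0935 -0.8639 -0.1892]
[ 2.79857832e+00  2.21578878e+01 -4.92139422e+00  2.37930359e-02
 -6.25037778e+01 -5.95222898e+01]
```

```bash
python3 -m pendant '[[[285,1,30],[-0.0935,-0.8639,-0.1892]],[[285,1,30],[-0.0935,-0.8639,-0.1892]],[[285,1,60],[-0.0935,-0.8639,-0.1892]],[[285,1,98],[-0.0935,-0.8639,-0.1892]],[[285,1,98],[-0.0935,-0.8639,-0.1892]],[[285,1,98],[-0.0935,-0.8639,-0.1892]],[[285,1,98],[-0.0935,-0.8639,-0.1892]],[[285,1,98],[-0.0935,-0.8639,-0.1892]],[[285,1,98],[-0.0935,-0.8639,-0.1892]]]' 1
python3 - <<'E'
from h import *
c=cap('wrist','w2.png')
R=tilt(45,50);G=tcpfor((.452,-.194,.045),R);show(G-.12*R[:,2],R);print(r.sense()['joints'])
print(proj(c,[(.452,-.194,.078),(.452,-.194,.0)]))
E
```

```text
time_s: 12.4
tcp_pos: [0.3534, -0.2877, 0.149]
ee_rot: [[-0.47, -0.701, 0.537], [-0.444, 0.713, 0.543], [-0.763, 0.016, -0.646]]
wrist_force: [-0.3, 0.3, 0.7]
gripper_width: 1.001
gripper_force: 0.0
shift [-5.6 -2.6 -0.4] turn [ 0.0037 -0.005  -0.0146]
[-50.01532823  23.93958912 -16.62205352 -54.74126288 -68.47342476
  34.57338686]
[[278.13019789 251.12543533]
 [277.29891572 174.24180247]]
```

View pics/w2.png

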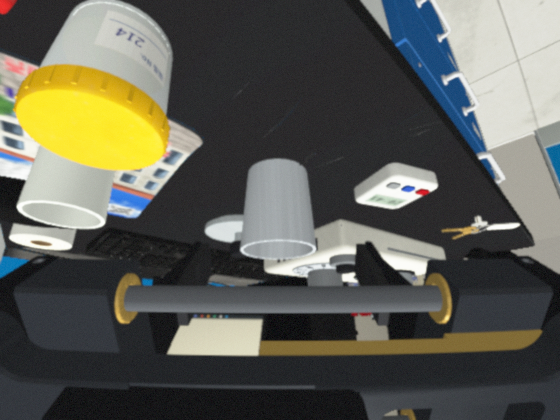

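The cup is centred between the fingers, rim centre at (280,248), foot near (278,170). This matches my prediction. The specimen is at (100,90) and the beaker at (65,195), both clear.

```bash
python3 -m pendant '[[[0,0,40],[0,0,0]],[[0,0,80],[0,0,0]],[[0,0,110],[0,0,0]],[[0,0,120],[0,0,0]],[[0,0,120],[0,0,0]],[[0,0,120],[0,0,0]]]' 1
python3 - <<'E'
from h import *
c=cap('wrist')
R=tilt(45,50);G=tcpfor((.452,-.194,.045),R);show(G,R)
E
```

```text
time_s: 13.05
tcp_pos: [0.4221, -0.2214, 0.0765]
ee_rot: [[-0.459, -0.708, 0.536], [-0.456, 0.706, 0.542], [-0.762, 0.004, -0.647]]
wrist_force: [-0.0, -0.1, -0.4]
gripper_width: 0.999
gripper_force: 0.0
shift [-1.9 -1.5  0.7] turn [ 0.0026 -0.0057 -0.0023]
```

```bash
python3 -m pendant '[[[0,0,1],[0,0,0]],[[0,0,1],[0,0,0]],[[0,0,1],[0,0,0]],[[0,0,1],[0,0,0]],[[0,0,1],[0,0,0]],[[0,0,1],[0,0,0]],[[0,0,1],[0,0,0]]]' 0|tail -3
python3 -m pendant '[[[-15,0,-13],[0,0,0]],[[-38,0,-32],[0,0,0]],[[-70,0,-59],[0,0,0]],[[-103,0,-87],[0,0,0]],[[-130,0,-109],[0,0,0]],[[-145,0,-122],[0,0,0]],[[-153,0,-129],[0,0,0]],[[-153,0,-129],[0,0,0]],[[-153,0,-129],[0,0,0]]]' 0
python3 - <<'E'
from h import *
R=tilt(45,50);s=r.sense();print(s['joints'])
# pour candidates: grasp G near bowl
for th in(0,60,115):
    h=np.array([1,1,0])/2**.5
    for sg in(1,-1):
        Q=cv2.Rodrigues(h*np.radians(th)*sg)[0];print(th,sg,'up->',(Q@[0,0,1]).round(2),'tz',(Q@R)[:,2].round(2))
E
```

```text
wrist_force: [-1.1, -3.3, 4.1]
gripper_width: 0.719
gripper_force: 29.3
time_s: 14.7
tcp_pos: [0.4231, -0.2207, 0.2738]
ee_rot: [[-0.462, -0.707, 0.535], [-0.453, 0.707, 0.543], [-0.762, 0.009, -0.647]]
wrist_force: [-0.3, 0.4, -2.3]
gripper_width: 0.724
gripper_force: 29.5
[-37.76173831  11.57058027 -12.06100663 -53.68800311 -69.97548344
  13.84857   ]
0 1 up-> [0. 0. 1.] tz [ 0.54  0.54 -0.64]
0 -1 up-> [0. 0. 1.] tz [ 0.54  0.54 -0.64]
60 1 up-> [ 0.61 -0.61  0.5 ] tz [ 0.15  0.94 -0.32]
60 -1 up-> [-0.61  0.61  0.5 ] tz [ 0.94  0.15 -0.32]
115 1 up-> [ 0.64 -0.64 -0.42] tz [0.13 0.95 0.27]
115 -1 up-> [-0.64  0.64 -0.42] tz [0.95 0.13 0.27]
```

```bash
cat >>h.py <<'E'
def pourrows(az,phi,degs,sg=1,drop=0,fwd=0):
    "rows rotating about horizontal h through the grasp point"
    R=tilt(az,phi);a=np.radians(az);h=np.array([np.cos(a),np.sin(a),0])
    for t in degs:
        w=h*np.radians(t)*sg;Q=cv2.Rodrigues(w)[0]
        p=.051*(R[:,2]-Q@R[:,2]);print(t,(R.T@p*1000).round(1),(R.T@w).round(3))
E
python3 - <<'E'
from h import *
R=tilt(45,50);show(tcpfor((.496,.186,.215),R),R)
pourrows(45,50,[6,12,18,24,30,36,42,48,54,60,90,115,130])
E
```

```text
shift [-172.7  235.8  246.9] turn [ 0.0054 -0.0055 -0.0067]
6 [ 0.1 -3.4  0.1] [-0.067 -0.     0.08 ]
12 [ 0.5 -6.8  0.5] [-0.135 -0.     0.16 ]
18 [  1.2 -10.1   1. ] [-0.202 -0.     0.241]
24 [  2.2 -13.3   1.8] [-0.269 -0.     0.321]
30 [  3.4 -16.4   2.8] [-0.337 -0.     0.401]
36 [  4.8 -19.3   4. ] [-0.404 -0.     0.481]
42 [  6.5 -21.9   5.4] [-0.471  0.     0.562]
48 [  8.3 -24.4   7. ] [-0.539 -0.     0.642]
54 [ 10.4 -26.5   8.7] [-0.606 -0.     0.722]
60 [ 12.6 -28.4  10.5] [-0.673 -0.     0.802]
90 [ 25.1 -32.8  21.1] [-1.01   0.     1.203]
115 [ 35.7 -29.7  30. ] [-1.29  -0.     1.538]
130 [ 41.3 -25.1  34.6] [-1.458  0.     1.738]
```

```bash
python3 -m pendant '[[[-15,20,21],[0,0,0]],[[-35,47,49],[0,0,0]],[[-55,75,79],[0,0,0]],[[-78,106,111],[0,0,0]],[[-100,137,143],[0,0,0]],[[-122,167,175],[0,0,0]],[[-143,195,205],[0,0,0]],[[-160,218,229],[0,0,0]],[[-173,236,247],[0,0,0]],[[-173,236,247],[0,0,0]]]' 0 | sed -n '1,2p;5,6p'
python3 -m pendant '[[[0,0,0],[0,0,0]],[[0.1,-3.4,0.1],[-0.067,0,0.08]],[[0.5,-6.8,0.5],[-0.135,0,0.16]],[[1.2,-10.1,1],[-0.202,0,0.241]],[[2.2,-13.3,1.8],[-0.269,0,0.321]],[[3.4,-16.4,2.8],[-0.337,0,0.401]],[[4.8,-19.3,4],[-0.404,0,0.481]],[[6.5,-21.9,5.4],[-0.471,0,0.562]],[[6.5,-21.9,5.4],[-0.471,0,0.562]],[[6.5,-21.9,5.4],[-0.471,0,0.562]]]' 0
python3 - <<'E'
from h import *
s=r.sense();R=np.array(s['ee_rot']);print(s['joints'],'grasp',s['tcp_pos']+.051*R[:,2],'h',R@[-.643,0,.766])
E
```

```text
time_s: 15.7
tcp_pos: [0.4673, 0.1616, 0.2459]
gripper_width: 0.729
gripper_force: 29.5
time_s: 16.7
tcp_pos: [0.4847, 0.1411, 0.2394]
ee_rot: [[-0.822, -0.518, 0.237], [-0.09, 0.528, 0.844], [-0.563, 0.672, -0.481]]
wrist_force: [0.1, 0.6, -2.3]
gripper_width: 0.725
gripper_force: 29.5
[ -0.94033232  15.57619683 -16.37165754 -71.10350265 -63.66252567
 -26.36937828] grasp [0.49681985 0.18411092 0.21484733] h [ 0.70968463  0.70463405 -0.00660176]
```

```bash
python3 -m pendant '[[[0.1,-3.4,0.1],[-0.067,0,0.08]],[[0.5,-6.8,0.5],[-0.135,0,0.16]],[[1.2,-10.1,1],[-0.202,0,0.241]],[[2.2,-13.3,1.8],[-0.269,0,0.321]],[[3.4,-16.4,2.8],[-0.337,0,0.401]],[[4.8,-19.3,4],[-0.404,0,0.481]],[[6.5,-21.9,5.4],[-0.471,0,0.562]],[[8.3,-24.4,7],[-0.539,0,0.642]],[[8.3,-24.4,7],[-0.539,0,0.642]],[[8.3,-24.4,7],[-0.539,0,0.642]]]' 0
python3 - <<'E'
from h import *
s=r.sense();R=np.array(s['ee_rot']);print(s['joints'],'grasp',s['tcp_pos']+.051*R[:,2],'h',R@[-.643,0,.766])
E
python3 -m pendant '[[[0.1,-3.4,0.1],[-0.067,0,0.08]],[[0.5,-6.8,0.5],[-0.135,0,0.16]],[[1.2,-10.1,1],[-0.202,0,0.241]],[[2.2,-13.3,1.8],[-0.269,0,0.321]],[[3.4,-16.4,2.8],[-0.337,0,0.401]],[[3.4,-16.4,2.8],[-0.337,0,0.401]],[[3.4,-16.4,2.8],[-0.337,0,0.401]],[[3.4,-16.4,2.8],[-0.337,0,0.401]]]' 0
python3 - <<'E'
from h import *
s=r.sense();R=np.array(s['ee_rot']);print(s['joints'],'grasp',s['tcp_pos']+.051*R[:,2],'h',R@[-.643,0,.766])
f=cap('top')['frame'][130:280,150:350,::-1];cv2.imwrite('pics/t2.png',cv2.resize(f,None,fx=3,fy=3))
E
```

```text
time_s: 17.7
tcp_pos: [0.4921, 0.135, 0.2159]
ee_rot: [[-0.996, 0.005, 0.088], [0.088, 0.002, 0.996], [0.005, 1.0, -0.003]]
wrist_force: [0.5, 0.2, -0.8]
gripper_width: 0.725
gripper_force: 29.4
[-10.67920219  33.21077243 -13.61321287 -85.77194041 -93.73909644
 -43.31834286] grasp [0.49655222 0.18578824 0.21578525] h [ 0.70779221  0.7065454  -0.00536617]
time_s: 18.5
tcp_pos: [0.4881, 0.1384, 0.2005]
ee_rot: [[-0.922, 0.358, 0.148], [0.013, -0.352, 0.936], [0.388, 0.864, 0.32]]
wrist_force: [-3.1, -0.5, 1.1]
gripper_width: 0.725
gripper_force: 29.4
[ -12.62786733   43.57971742  -16.753559    -96.41574108 -107.92781409
  -55.43036154] grasp [0.49561993 0.18608126 0.21682422] h [ 0.70615943  0.70818589 -0.00407479]
```

View pics/t2.png

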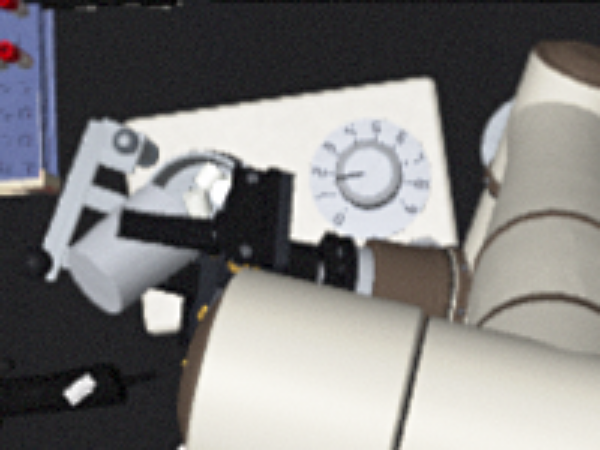

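Pieces are seen in the bowl at (205,185), with the cup tilted over it. There is a slight contact force, so I'll lift a little and weigh.

```bash
python3 -m pendant '[[[4,9,3],[0,0,0]],[[8,17,6],[0,0,0]],[[10,22,8],[0,0,0]],[[10,22,8],[0,0,0]],[[8,17,6],[0,0,0]],[[10,22,8],[0,0,0]],[[10,22,8],[0,0,0]],[[10,22,8],[0,0,0]]]' 0
python3 - <<'E'
from h import *
a=cap('scene');f=a['frame']
p=proj(a,[(.534,.16,.105)])[0].astype(int);print(p)
x,y=p;cv2.imwrite('pics/s2.png',cv2.resize(f[y-50:y+50,x-65:x+65,::-1],None,fx=5,fy=5))
E
```

```text
time_s: 19.35
tcp_pos: [0.4887, 0.1378, 0.2248]
ee_rot: [[-0.921, 0.36, 0.151], [0.015, -0.355, 0.935], [0.39, 0.863, 0.321]]
wrist_force: [0.3, 0.7, -0.8]
gripper_width: 0.725
gripper_force: 29.4
[245 260]
```

View pics/s2.png

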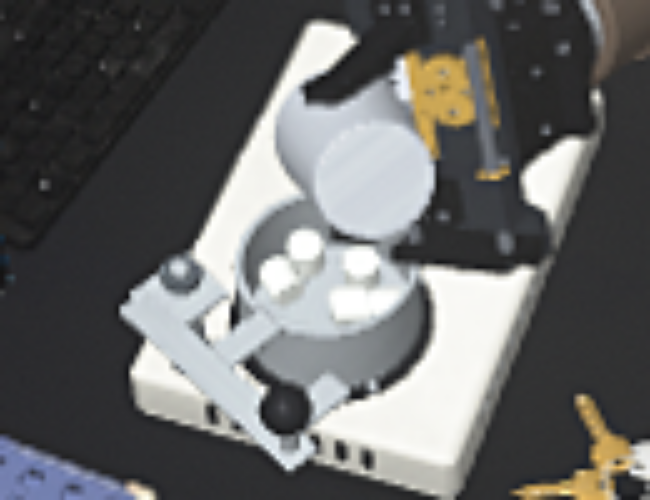

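Five pieces lie in the bowl, at (305,245), (278,278), (360,262), (347,302) and (380,300), and the cup appears empty. I'll turn it upright again.

```bash
python3 -m pendant '[[[0.5,6.8,0.5],[0.09,0,-0.107]],[[1.2,10.1,1],[0.18,0,-0.214]],[[2.2,13.3,1.8],[0.269,0,-0.321]],[[3.4,16.4,2.8],[0.337,0,-0.401]],[[4.8,19.3,4],[0.404,0,-0.481]],[[8.3,24.4,7],[0.5,0,-0.6]],[[10.4,26.5,8.7],[0.606,0,-0.722]],[[12.6,28.4,10.5],[0.673,0,-0.802]],[[12.6,28.4,10.5],[0.673,0,-0.802]]]' 0|sed -n 5,6p
python3 -m pendant '[[[0.5,6.8,0.5],[0.09,0,-0.107]],[[1.2,10.1,1],[0.18,0,-0.214]],[[2.2,13.3,1.8],[0.269,0,-0.321]],[[3.4,16.4,2.8],[0.337,0,-0.401]],[[4.8,19.3,4],[0.404,0,-0.481]],[[8.3,24.4,7],[0.5,0,-0.6]],[[10.4,26.5,8.7],[0.606,0,-0.722]],[[12.6,28.4,10.5],[0.673,0,-0.802]],[[12.6,28.4,10.5],[0.673,0,-0.802]]]' 0
python3 - <<'E'
from h import *
R=tilt(45,50);show(tcpfor((.452,-.194,.15),R),R);show(tcpfor((.452,-.194,.047),R),R)
E
```

```text
gripper_width: 0.723
gripper_force: 29.4
time_s: 21.2
tcp_pos: [0.4658, 0.1596, 0.2724]
ee_rot: [[-0.463, -0.71, 0.53], [-0.456, 0.704, 0.545], [-0.76, 0.01, -0.65]]
wrist_force: [-0.3, 0.4, -1.1]
gripper_width: 0.726
gripper_force: 29.5
shift [ 261.  -239.8 -171.5] turn [ 0.0102 -0.0089 -0.0051]
shift [ 339.3 -240.9 -104.6] turn [ 0.0102 -0.0089 -0.0051]
```

```bash
python3 -m pendant '[[[25,-23,-16],[0,0,0]],[[52,-48,-34],[0,0,0]],[[82,-75,-54],[0,0,0]],[[112,-103,-74],[0,0,0]],[[144,-132,-94],[0,0,0]],[[175,-161,-115],[0,0,0]],[[205,-188,-135],[0,0,0]],[[235,-216,-154],[0.01,-0.009,-0.005]],[[261,-240,-171],[0.01,-0.009,-0.005]],[[261,-240,-171],[0.01,-0.009,-0.005]]]' 0|sed -n 2,3p
python3 -m pendant '[[[0,0,0],[0,0,0]],[[20,0,17],[0,0,0]],[[42,0,36],[0,0,0]],[[60,0,52],[0,0,0]],[[70,0,60],[0,0,0]],[[74,0,64],[0,0,0]],[[75,0,65],[0,0,0]],[[75,0,65],[0,0,0]]]' 0
python3 - <<'E'
from h import *
R=tilt(45,50);show(tcpfor((.452,-.194,.045),R),R)
E
```

```text
tcp_pos: [0.4258, -0.2282, 0.1815]
ee_rot: [[-0.458, -0.698, 0.55], [-0.445, 0.716, 0.538], [-0.77, 0.002, -0.639]]
time_s: 23.0
tcp_pos: [0.4284, -0.2216, 0.0856]
ee_rot: [[-0.451, -0.704, 0.548], [-0.452, 0.71, 0.539], [-0.769, -0.004, -0.639]]
wrist_force: [0.7, 1.1, -0.9]
gripper_width: 0.724
gripper_force: 29.5
shift [7.8 2.9 2.8] turn [-0.0064  0.0051  0.0004]
```

```bash
python3 -m pendant '[[[1.5,0,1.3],[0,0,0]],[[3,0,2.6],[0,0,0]],[[5,0,4],[0,0,0]],[[6.5,0,5.4],[0,0,0]],[[6.5,0,5.4],[0,0,0]],[[6.5,0,5.4],[0,0,0]]]' 0
```

```text
time_s: 23.6
tcp_pos: [0.428, -0.2219, 0.0764]
ee_rot: [[-0.453, -0.704, 0.548], [-0.452, 0.711, 0.539], [-0.769, -0.003, -0.639]]
wrist_force: [0.3, -0.6, -2.1]
gripper_width: 0.727
gripper_force: 29.5
```

```bash
python3 -m pendant '[[[1,0,0.8],[0,0,0]],[[1,0,0.8],[0,0,0]],[[1,0,0.8],[0,0,0]]]' 0 | sed -n '2p;4p'
python3 -m pendant '[[[1,0,0.8],[0,0,0]],[[1,0,0.8],[0,0,0]],[[1,0,0.8],[0,0,0]],[[1,0,0.8],[0,0,0]],[[1,0,-30],[0,0,0]],[[1,0,-75],[0,0,0]],[[1,0,-120],[0,0,0]],[[1,0,-150],[0,0,0]],[[1,0,-150],[0,0,0]]]' 1
python3 - <<'E'
from h import *
f=cap('top');k=f['frame'];cv2.imwrite('pics/t3.png',cv2.resize(k[145:285,170:450,::-1],None,fx=2.85,fy=2.85,interpolation=2))
R=tilt(45,50);show(tcpfor((.532,-.3425,.04),R)-.12*R[:,2]+[0,0,.06],R);show(tcpfor((.532,-.3425,.04),R)-.12*R[:,2],R)
E
```

```text
tcp_pos: [0.4282, -0.2219, 0.0755]
wrist_force: [0.3, 0.6, 2.0]
time_s: 24.8
tcp_pos: [0.3446, -0.3059, 0.1727]
ee_rot: [[-0.451, -0.702, 0.551], [-0.455, 0.712, 0.534], [-0.767, -0.01, -0.641]]
wrist_force: [0.3, 0.5, -0.2]
gripper_width: 1.001
gripper_force: 0.0
shift [ -12.9 -159.6  -43. ] turn [-0.01    0.0039  0.0005]
shift [  33.2 -159.2   -4.6] turn [-0.01    0.0039  0.0005]
```

View pics/t3.png

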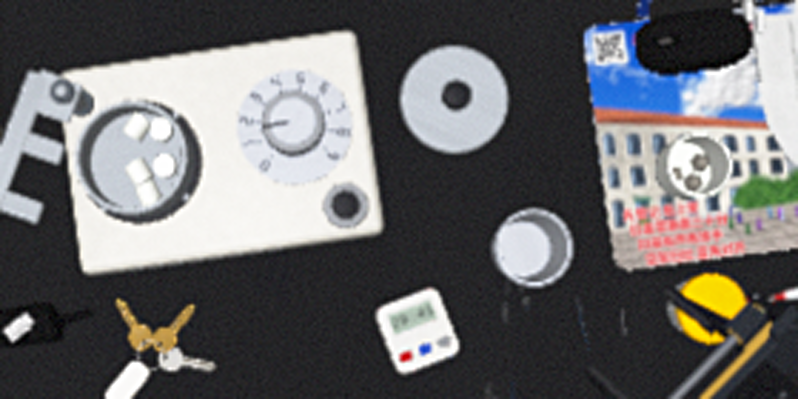

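The top view shows 5 pieces in the bowl at (150,160). The empty cup stands at (533,247), the lid is at (455,98), and the beaker with 2 stones is at (694,167). The bystanders have not moved.

```bash
python3 - <<'E'
from h import *
R=tilt(80,45);P=tcpfor((.531,-.3425,.037),R)-.12*R[:,2];print(P);show(P,R)
E
```

```text
[ 0.51000329 -0.46157829  0.15791526]
shift [   7.1 -227.7   15. ] turn [-0.4613  0.0862 -0.412 ]
```

```bash
python3 -m pendant '[[[-20,-50,0],[-0.1,0.02,-0.09]],[[-20,-100,0],[-0.2,0.04,-0.18]],[[-10,-145,0],[-0.3,0.06,-0.27]],[[0,-190,5],[-0.4,0.08,-0.36]],[[7,-228,15],[-0.461,0.086,-0.412]],[[7,-228,15],[-0.461,0.086,-0.412]],[[7,-228,15],[-0.461,0.086,-0.412]],[[7,-228,15],[-0.461,0.086,-0.412]],[[7,-228,15],[-0.461,0.086,-0.412]]]' 0.92
python3 - <<'E'
from h import *
c=cap('wrist','w3.png')
R=tilt(80,45);show(tcpfor((.531,-.3425,.037),R)-.12*R[:,2],R);print(r.sense()['joints'])
print(proj(c,[(.531,-.3425,.062),(.531,-.3425,.002)]))
E
```

```text
time_s: 25.75
tcp_pos: [0.5103, -0.4599, 0.158]
ee_rot: [[-0.122, -0.985, 0.121], [-0.695, 0.172, 0.698], [-0.708, 0.001, -0.706]]
wrist_force: [0.0, -0.1, 0.3]
gripper_width: 0.917
gripper_force: 0.0
shift [ 1.4  0.  -0.8] turn [0.0012 0.0011 0.001 ]
[-43.06406251  46.3921247   27.8818466  -36.77671339 -98.21784141
  36.66116506]
[[281.34167905 231.72195868]
 [281.44740328 174.65821384]]
```

View pics/w3.png

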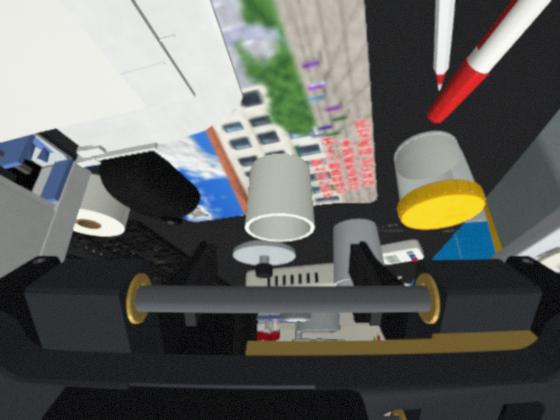

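The beaker's rim is centred at (279,226), between the fingers and within 2 px sideways of the prediction. The specimen at (435,180) and the mouse at (150,185) are clear.

```bash
python3 -m pendant '[[[1,0,30],[0,0,0]],[[1,0,60],[0,0,0]],[[1,0,80],[0,0,0]],[[1,0,95],[0,0,0]]]' 0.92|sed -n '2p;4p'
python3 -m pendant '[[[0,0,8],[0,0,0]],[[0,0,16],[0,0,0]],[[0,0,24],[0,0,0]],[[0,0,24],[0,0,0]],[[0,0,24],[0,0,0]]]' 0.92|sed -n '2p;4p'
python3 -m pendant '[[[0,0,0],[0,0,0]],[[0,0,0],[0,0,0]],[[0,0,0],[0,0,0]],[[0,0,0],[0,0,0]],[[0,0,0],[0,0,0]],[[0,0,0],[0,0,0]],[[0,0,0],[0,0,0]]]' 0
python3 - <<'E'
from h import *
R=tilt(80,45);print((np.array(r.sense()['ee_rot']).T@[0,0,1]).round(3))
R2=tilt(45,45);s=r.sense();print(cv2.Rodrigues(R.T@R2)[0].ravel())
E
```

```text
tcp_pos: [0.5216, -0.3936, 0.0893]
wrist_force: [-0.1, -0.9, -0.3]
tcp_pos: [0.525, -0.3783, 0.0717]
wrist_force: [-1.0, -0.8, 0.7]
time_s: 27.4
tcp_pos: [0.5251, -0.3781, 0.0716]
ee_rot: [[-0.122, -0.985, 0.12], [-0.695, 0.172, 0.698], [-0.708, 0.002, -0.706]]
wrist_force: [1.2, -0.6, 0.2]
gripper_width: 0.661
gripper_force: 30.0
[-0.708  0.002 -0.706]
[4.31946952e-01 3.69499931e-17 4.31946952e-01]
```

Gripped. Lift 200 mm and weigh, and work out the carry.

```bash
python3 -m pendant '[[[-10,0,-10],[0,0,0]],[[-28,0,-28],[0,0,0]],[[-55,0,-55],[0,0,0]],[[-85,0,-85],[0,0,0]],[[-112,0,-112],[0,0,0]],[[-130,0,-130],[0,0,0]],[[-141,0,-141],[0,0,0]],[[-141,0,-141],[0,0,0]],[[-141,0,-141],[0,0,0]]]' 0
python3 - <<'E'
from h import *
R=tilt(45,45);G=np.array((.500,.187,.235));show(tcpfor(G,R),R)
pourrows(45,45,[6,12,18,24,30,36,42,48,54,60])
E
```

```text
time_s: 28.3
tcp_pos: [0.525, -0.378, 0.2698]
ee_rot: [[-0.124, -0.985, 0.119], [-0.694, 0.172, 0.7], [-0.71, 0.004, -0.705]]
wrist_force: [-0.7, -0.2, -1.1]
gripper_width: 0.661
gripper_force: 30.0
shift [-368.8  142.4  370.5] turn [0.4369 0.0022 0.4298]
6 [ 0.1 -3.8  0.1] [-0.074 -0.     0.074]
12 [ 0.6 -7.5  0.6] [-0.148 -0.     0.148]
18 [  1.2 -11.1   1.2] [-0.222 -0.     0.222]
24 [  2.2 -14.7   2.2] [-0.296 -0.     0.296]
30 [  3.4 -18.    3.4] [-0.37 -0.    0.37]
36 [  4.9 -21.2   4.9] [-0.444 -0.     0.444]
42 [  6.5 -24.1   6.5] [-0.518  0.     0.518]
48 [  8.4 -26.8   8.4] [-0.592 -0.     0.592]
54 [ 10.5 -29.2  10.5] [-0.666 -0.     0.666]
60 [ 12.7 -31.2  12.8] [-0.74 -0.    0.74]
```

```bash
python3 -m pendant '[[[-12,5,12],[0,0,0]],[[-32,12,32],[0,0,0]],[[-58,22,58],[0,0,0]],[[-87,34,87],[0,0,0]],[[-116,45,116],[0.07,0,0.07]],[[-145,56,145],[0.15,0,0.15]],[[-174,67,174],[0.22,0,0.22]],[[-200,77,200],[0.29,0,0.29]],[[-226,87,226],[0.36,0,0.36]],[[-250,96,250],[0.432,0,0.432]]]' 0 | sed -n '2,3p;4p'
python3 -m pendant '[[[0,0,0],[0,0,0]],[[0,0,0],[0,0,0]]]' 0 | sed -n '2,6p'
python3 - <<'E'
from h import *
R=tilt(45,45);G=np.array((.500,.187,.235));show(tcpfor(G,R),R)
E
```

```text
tcp_pos: [0.4898, -0.0125, 0.2696]
ee_rot: [[-0.506, -0.705, 0.497], [-0.496, 0.709, 0.502], [-0.706, 0.008, -0.708]]
wrist_force: [0.9, 0.9, -1.8]
tcp_pos: [0.4901, -0.0123, 0.2703]
ee_rot: [[-0.501, -0.711, 0.493], [-0.501, 0.703, 0.505], [-0.706, 0.005, -0.709]]
wrist_force: [1.0, 0.3, -1.6]
gripper_width: 0.664
gripper_force: 30.0
shift [-79.9 133.2  79.5] turn [ 0.0081 -0.0021  0.0005]
```

```bash
python3 -m pendant '[[[-15,25,15],[0,0,0]],[[-33,55,33],[0,0,0]],[[-52,87,52],[0,0,0]],[[-68,113,68],[0,0,0]],[[-80,133,79],[0,0,0]],[[-80,133,79],[0,0,0]],[[-80,133,79],[0,0,0]]]' 0 | sed -n '2p;5p'
python3 -m pendant '[[[0.1,-3.8,0.1],[-0.074,0,0.074]],[[0.6,-7.5,0.6],[-0.148,0,0.148]],[[1.2,-11.1,1.2],[-0.222,0,0.222]],[[2.2,-14.7,2.2],[-0.296,0,0.296]],[[3.4,-18,3.4],[-0.37,0,0.37]],[[4.9,-21.2,4.9],[-0.444,0,0.444]],[[6.5,-24.1,6.5],[-0.518,0,0.518]],[[8.4,-26.8,8.4],[-0.592,0,0.592]],[[8.4,-26.8,8.4],[-0.592,0,0.592]],[[8.4,-26.8,8.4],[-0.592,0,0.592]]]' 0
python3 - <<'E'
from h import *
s=r.sense();R=np.array(s['ee_rot']);print(s['joints'],'grasp',s['tcp_pos']+.051*R[:,2],'h',R@[-.707,0,.707])
E
```

```text
tcp_pos: [0.4765, 0.1595, 0.2716]
gripper_width: 0.661
time_s: 31.2
tcp_pos: [0.4965, 0.139, 0.2603]
ee_rot: [[-0.872, -0.472, 0.129], [-0.127, 0.474, 0.872], [-0.473, 0.744, -0.473]]
wrist_force: [-1.4, 0.6, -1.7]
gripper_width: 0.66
gripper_force: 30.0
[ -0.76558143  16.8863762  -11.20249986 -67.49831914 -70.94214687
 -35.23858167] grasp [0.50307496 0.18341994 0.23622334] h [ 7.08084149e-01  7.05914146e-01 -2.36907676e-04]
```

```bash
python3 -m pendant '[[[0.1,-3.8,0.1],[-0.074,0,0.074]],[[0.6,-7.5,0.6],[-0.148,0,0.148]],[[1.2,-11.1,1.2],[-0.222,0,0.222]],[[2.2,-14.7,2.2],[-0.296,0,0.296]],[[3.4,-18,3.4],[-0.37,0,0.37]],[[4.9,-21.2,4.9],[-0.444,0,0.444]],[[5.7,-22.6,5.7],[-0.48,0,0.48]],[[6.5,-24.1,6.5],[-0.518,0,0.518]],[[7.5,-25.5,7.5],[-0.555,0,0.555]],[[8.4,-26.8,8.4],[-0.592,0,0.592]]]' 0
python3 -m pendant '[[[0.1,-3.8,0.1],[-0.074,0,0.074]],[[0.6,-7.5,0.6],[-0.148,0,0.148]],[[1.2,-11.1,1.2],[-0.222,0,0.222]],[[2.2,-14.7,2.2],[-0.296,0,0.296]],[[3.4,-18,3.4],[-0.37,0,0.37]],[[3.4,-18,3.4],[-0.37,0,0.37]],[[2.2,-14.7,2.2],[-0.296,0,0.296]],[[3.4,-18,3.4],[-0.37,0,0.37]],[[3.4,-18,3.4],[-0.37,0,0.37]]]' 0
python3 - <<'E'
from h import *
a=cap('scene');f=a['frame'];x,y=245,260
cv2.imwrite('pics/s3.png',cv2.resize(f[y-50:y+50,x-65:x+65,::-1],None,fx=5,fy=5))
E
```

```text
time_s: 32.2
tcp_pos: [0.5019, 0.1348, 0.2337]
ee_rot: [[-0.997, 0.076, 0.001], [-0.005, -0.077, 0.997], [0.076, 0.994, 0.077]]
wrist_force: [0.0, -0.3, -2.1]
gripper_width: 0.664
gripper_force: 30.0
time_s: 33.1
tcp_pos: [0.497, 0.1395, 0.2158]
ee_rot: [[-0.904, 0.417, 0.094], [-0.098, -0.416, 0.904], [0.416, 0.808, 0.416]]
wrist_force: [0.7, 0.6, -1.3]
gripper_width: 0.657
gripper_force: 30.0
```

View pics/s3.png

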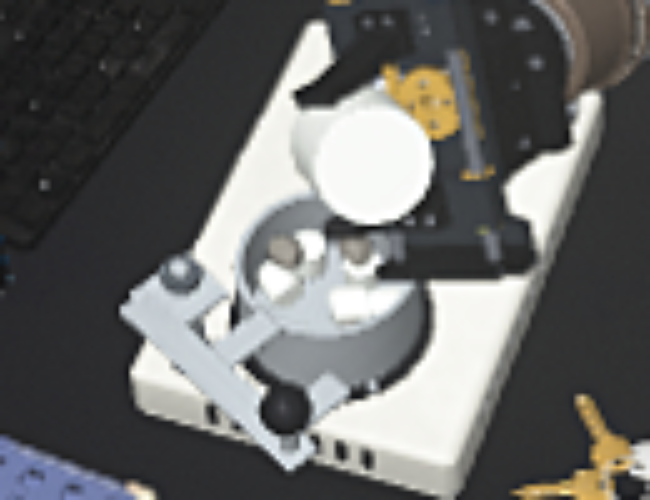

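Two stones now lie in the bowl, at (285,250) and (357,250), and the beaker appears empty. I'll turn it back upright.

```bash
python3 -m pendant '[[[0.6,7.5,0.6],[0.1,0,-0.1]],[[1.2,11.1,1.2],[0.2,0,-0.2]],[[2.2,14.7,2.2],[0.296,0,-0.296]],[[3.4,18,3.4],[0.37,0,-0.37]],[[6.5,24.1,6.5],[0.47,0,-0.47]],[[8.4,26.8,8.4],[0.57,0,-0.57]],[[10.5,29.2,10.5],[0.666,0,-0.666]],[[12.8,31.2,12.8],[0.74,0,-0.74]],[[12.8,31.2,12.8],[0.74,0,-0.74]]]' 0|sed -n 4,5p
python3 -m pendant '[[[0.6,7.5,0.6],[0.1,0,-0.1]],[[1.2,11.1,1.2],[0.2,0,-0.2]],[[2.2,14.7,2.2],[0.296,0,-0.296]],[[3.4,18,3.4],[0.37,0,-0.37]],[[6.5,24.1,6.5],[0.47,0,-0.47]],[[8.4,26.8,8.4],[0.57,0,-0.57]],[[10.5,29.2,10.5],[0.666,0,-0.666]],[[13.5,32,13.5],[0.77,0,-0.77]],[[15,33.1,15],[0.814,0,-0.814]],[[15,33.1,15],[0.814,0,-0.814]]]' 0
python3 - <<'E'
from h import *
R=tilt(45,45);show(tcpfor((.52,-.16,.235),R),R)
R=tilt(80,45);show(tcpfor((.531,-.3425,.2),R),R)
E
```

```text
wrist_force: [-0.2, 0.5, -1.3]
gripper_width: 0.659
time_s: 35.05
tcp_pos: [0.474, 0.1608, 0.2719]
ee_rot: [[-0.501, -0.712, 0.492], [-0.502, 0.703, 0.504], [-0.705, 0.005, -0.709]]
wrist_force: [-0.8, -0.2, -2.2]
gripper_width: 0.658
gripper_force: 30.0
shift [ 164.2 -257.9 -163.8] turn [ 0.0082 -0.0033  0.0008]
shift [ 270.4 -414.8 -221.2] turn [-0.4231 -0.0016 -0.4317]
```

```bash
python3 -m pendant '[[[15,-25,-15],[0,0,0]],[[33,-52,-33],[0,0,0]],[[52,-82,-52],[0,0,0]],[[72,-112,-72],[0,0,0]],[[92,-143,-92],[0,0,0]],[[112,-174,-112],[0,0,0]],[[130,-205,-130],[0,0,0]],[[148,-234,-148],[0,0,0]],[[164,-258,-164],[0.008,-0.003,0]],[[164,-258,-164],[0.008,-0.003,0]]]' 0 | sed -n '2p;5p'
python3 - <<'E'
from h import *
R=tilt(80,45);show(tcpfor((.531,-.3425,.16),R),R)
E
```

```text
tcp_pos: [0.4963, -0.1915, 0.2714]
gripper_width: 0.664
shift [ 131.3 -153.   -25.2] turn [-0.4402  0.0037 -0.437 ]
```

```bash
python3 -m pendant '[[[16,-19,-3],[-0.05,0,-0.05]],[[36,-42,-7],[-0.12,0,-0.12]],[[57,-66,-11],[-0.19,0,-0.19]],[[79,-92,-15],[-0.26,0,-0.26]],[[100,-116,-19],[-0.33,0,-0.33]],[[117,-138,-22],[-0.4,0,-0.4]],[[131,-153,-25],[-0.439,0.004,-0.437]],[[131,-153,-25],[-0.439,0.004,-0.437]],[[131,-153,-25],[-0.439,0.004,-0.437]]]' 0 | sed -n '2p;5p'
python3 - <<'E'
from h import *
R=tilt(80,45);show(tcpfor((.531,-.3425,.037),R),R)
E
```

```text
tcp_pos: [0.5254, -0.3731, 0.1961]
gripper_width: 0.659
shift [90.6 -0.2 83.4] turn [0.0024 0.0016 0.0027]
```

```bash
python3 -m pendant '[[[20,0,18],[0,0,0]],[[45,0,42],[0,0,0]],[[65,0,61],[0,0,0]],[[78,0,73],[0,0,0]],[[83,0,78],[0,0,0]],[[85,0,79.5],[0,0,0]],[[86,0,80.5],[0,0,0]],[[86,0,80.5],[0,0,0]]]' 0
python3 - <<'E'
from h import *
R=tilt(80,45);show(tcpfor((.531,-.3425,.037),R),R)
E
```

```text
time_s: 37.75
tcp_pos: [0.5256, -0.3772, 0.0813]
ee_rot: [[-0.117, -0.986, 0.122], [-0.7, 0.169, 0.694], [-0.705, -0.004, -0.709]]
wrist_force: [0.1, 0.5, -0.8]
gripper_width: 0.66
gripper_force: 30.0
shift [6.4 0.7 5.2] turn [ 0.0008 -0.003   0.0064]
```

```bash
python3 -m pendant '[[[2,0,2],[0,0,0]],[[4,0,4],[0,0,0]],[[5,0,5],[0,0,0]],[[6,0,6],[0,0,0]],[[6,0,6],[0,0,0]],[[6,0,6],[0,0,0]]]' 0|sed -n '2p;4p'
python3 -m pendant '[[[0.7,0,0.7],[0,0,0]],[[0.7,0,0.7],[0,0,0]],[[0.7,0,0.7],[0,0,0]]]' 0|sed -n '2p;4p'
```

```text
tcp_pos: [0.5251, -0.377, 0.0718]
wrist_force: [-0.3, -0.1, 1.7]
tcp_pos: [0.5251, -0.377, 0.0717]
wrist_force: [-1.4, -1.2, 5.8]
```

```bash
python3 -m pendant '[[[0,0,0],[0,0,0]],[[0,0,0],[0,0,0]],[[0,0,0],[0,0,0]],[[0,0,0],[0,0,0]],[[0,0,-30],[0,0,0]],[[0,0,-75],[0,0,0]],[[0,0,-120],[0,0,0]],[[-30,0,-160],[0,0,0]],[[-60,0,-170],[0,0,0]],[[-60,0,-170],[0,0,0]]]' 0.95
python3 - <<'E'
from h import *
c=cap('top');f=c['frame']
m=(f.max(2)<70).astype(np.uint8)
# lid disc
cv2.imwrite('pics/t4.png',cv2.resize(f[145:285,170:450,::-1],None,fx=2.85,fy=2.85,interpolation=2))
g=f[155:205,305:355];mm=(g.min(2)>110).astype(np.uint8)
cn=max(cv2.findContours(mm,0,2)[0],key=cv2.contourArea);(u,v),ra=cv2.minEnclosingCircle(cn);print(u+305,v+155,ra,onz(c,(u+305,v+155),.013))
show((.597,-.131,.16),down(123.3));show((.597,-.131,.26),down(100))
E
```

```text
time_s: 39.65
tcp_pos: [0.5128, -0.4539, 0.2394]
ee_rot: [[-0.112, -0.986, 0.126], [-0.704, 0.168, 0.69], [-0.701, -0.011, -0.713]]
wrist_force: [0.7, -0.5, 0.8]
gripper_width: 0.952
gripper_force: 0.0
328.85816192626953 179.4920768737793 18.9184513092041 [ 0.59685694 -0.1286917   0.013     ]
shift [-182.2  -28.6  288. ] turn [0.3134 0.7379 0.7801]
shift [-252.5  -29.3  216.9] turn [0.4717 0.6821 1.1636]
```

View pics/t4.png

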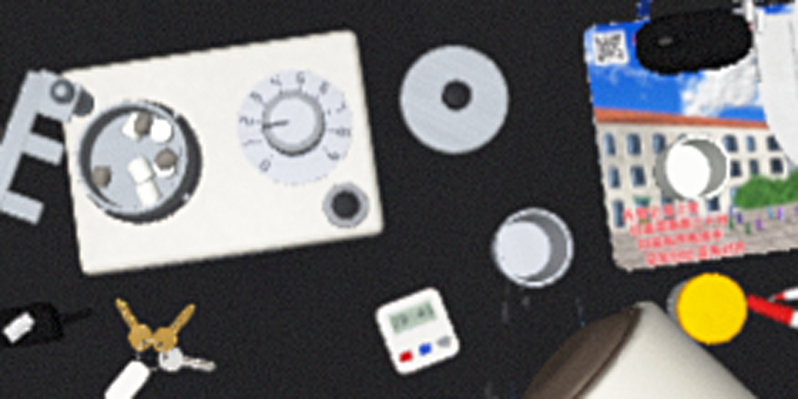

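The top view shows 5 pieces and 3 stones in the bowl, and both vessels upright and empty at (533,247) and (696,168). The lid is at (455,98).

```bash
python3 -m pendant '[[[-182,-29,200],[0.313,0.738,0.78]],[[-182,-29,200],[0.313,0.738,0.78]],[[-182,-29,200],[0.313,0.738,0.78]],[[-182,-29,200],[0.313,0.738,0.78]],[[-182,-29,200],[0.313,0.738,0.78]],[[-182,-29,200],[0.313,0.738,0.78]],[[-182,-29,200],[0.313,0.738,0.78]],[[-182,-29,200],[0.313,0.738,0.78]],[[-182,-29,200],[0.313,0.738,0.78]],[[-182,-29,200],[0.313,0.738,0.78]]]' 0.6|sed -n 2,3p
python3 - <<'E'
from h import *
show((.567,.182,.30),down(123.3));print(r.sense()['joints'])
E
```

```text
tcp_pos: [0.5855, -0.1914, 0.2184]
ee_rot: [[-0.835, -0.551, -0.007], [-0.551, 0.835, 0.006], [0.002, 0.009, -1.0]]
shift [-190.1  322.6  -79.1] turn [ 0.0092 -0.0024  0.0022]
[ -3.20554864  24.7214921   -6.33304871  -0.39584721 -59.37173406
 -53.1649454 ]
```

```bash
python3 -m pendant '[[[-190,323,-79],[0.009,-0.002,0.002]],[[-190,323,-79],[0.009,-0.002,0.002]],[[-190,323,-79],[0.009,-0.002,0.002]],[[-190,323,-79],[0.009,-0.002,0.002]],[[-190,323,-79],[0.009,-0.002,0.002]],[[-190,323,-79],[0.009,-0.002,0.002]],[[-190,323,-79],[0.009,-0.002,0.002]],[[-190,323,-79],[0.009,-0.002,0.002]],[[-190,323,-79],[0.009,-0.002,0.002]],[[-190,323,-79],[0.009,-0.002,0.002]]]' 0.6|sed -n 2,3p
python3 -m pendant '[[[0,0,0],[0,0,0]],[[0,0,0],[0,0,0]],[[0,0,0],[0,0,0]]]' 0.6 | sed -n 2,3p
python3 - <<'E'
from h import *
c=cap('wrist','w4.png');p=np.array([.534,.160,.105]);t=np.linspace(0,2*np.pi,8,endpoint=False)
print(proj(c,[p]),proj(c,[p+.05*np.array([np.cos(a),np.sin(a),0]) for a in t]).round())
E
```

```text
tcp_pos: [0.5679, 0.1816, 0.3002]
ee_rot: [[-0.837, -0.548, 0.001], [-0.548, 0.837, -0.001], [0.0, -0.001, -1.0]]
tcp_pos: [0.5679, 0.1807, 0.3004]
ee_rot: [[-0.838, -0.546, 0.001], [-0.546, 0.838, -0.002], [0.0, -0.002, -1.0]]
[[283.84719174 160.98960019]] [[257. 203.]
 [294. 209.]
 [326. 189.]
 [335. 150.]
 [313. 116.]
 [273. 108.]
 [239. 132.]
 [234. 172.]]
```

View pics/w4.png

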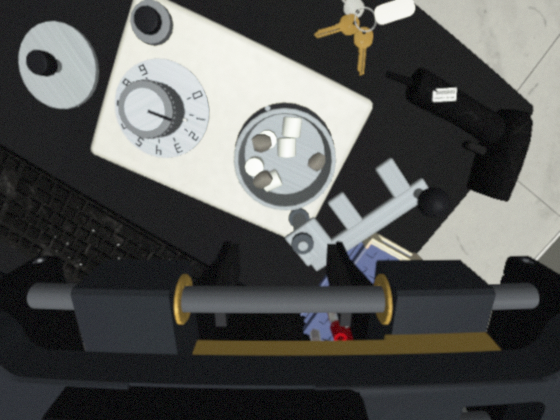

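The bowl is at about (284,157) with stones and pieces inside, the lid at (58,65) and the lock ball at (432,203). I'll fit the rim centre.

```bash
python3 - <<'E'
from h import *
c=cap('wrist');g=cv2.GaussianBlur(cv2.cvtColor(c['frame'],cv2.COLOR_RGB2GRAY),(3,3),0).astype(int)
ctr=np.array([284.,158]);pts=[]
# outermost housing->rim edge along radial lines: first big drop coming from outside
for a in np.radians(range(0,360,10)):
    rr=np.arange(64,36,-.5);q=ctr+np.outer(rr,[np.cos(a),np.sin(a)])
    v=cv2.remap(g.astype(np.float32),q[:,0].astype(np.float32).reshape(1,-1),q[:,1].astype(np.float32).reshape(1,-1),1)[0]
    print(int(np.degrees(a)+.5),' '.join('%d'%x for x in v[::3]))
E
```

```text
0 41 89 170 215 229 234 236 234 226 208 197 163 106 80 77 88 115 131 135
10 33 34 34 43 95 179 220 227 220 204 195 160 104 79 78 80 96 120 132
20 33 33 34 34 36 60 141 208 217 202 188 146 95 82 81 81 87 122 160
30 36 36 35 34 33 48 116 191 205 196 183 138 91 80 81 83 85 103 154
40 151 98 51 35 43 97 182 220 216 201 180 132 93 83 82 83 84 94 136
50 32 34 50 112 188 221 229 230 221 202 179 134 94 85 85 85 85 88 119
60 165 213 227 231 234 234 234 232 221 202 181 134 93 86 86 87 87 87 107
70 94 93 94 94 95 97 115 156 191 197 181 134 95 86 87 87 88 88 99
80 86 85 85 86 89 93 94 100 141 181 175 132 96 87 87 87 87 87 100
90 235 235 236 236 235 235 235 230 217 198 177 129 93 87 87 87 88 88 98
100 235 236 236 236 236 236 236 233 219 201 180 133 95 87 87 87 87 88 101
110 237 237 237 236 236 236 235 233 220 202 184 140 97 86 86 87 87 87 101
120 237 238 238 237 237 237 237 235 222 202 186 144 98 86 86 86 87 111 175
130 239 238 237 237 237 237 238 236 226 206 189 150 103 87 86 86 90 101 114
140 237 238 239 239 239 238 238 236 225 203 190 155 107 89 89 92 105 118 124
150 237 236 235 235 236 237 23
[... 917 characters left out ...]
70 240 240 239 238 230 168 86 57 66 125 185 196 180 174 183 173 168 170 175
280 240 239 240 240 233 183 97 59 66 120 179 195 181 175 192 217 238 245 245
290 240 240 239 238 236 208 125 66 66 121 181 195 174 162 199 235 243 245 246
300 241 240 240 239 239 223 152 79 73 133 184 194 163 141 173 196 199 200 199
310 240 240 240 240 240 235 194 107 86 143 189 189 149 115 154 192 198 198 198
320 238 238 237 237 238 237 218 145 98 143 189 188 144 100 133 184 198 198 198
330 237 237 237 237 237 238 234 194 125 150 186 184 138 91 106 164 193 197 196
340 237 238 238 238 239 239 239 232 199 183 195 176 120 81 84 127 180 196 197
350 232 234 235 236 236 237 237 234 221 201 194 169 112 79 77 94 149 185 175
```

```bash
python3 - <<'E'
from h import *
c=cap('wrist');print('bowl',onz(c,(284.5,159),.105));print(onz(c,(283.85,161),.105))
show((.597,-.130,.145),down(123.3))
E
```

```text
bowl [0.5321028  0.15995522 0.105     ]
[0.53405805 0.16048769 0.105     ]
shift [ 145.8 -276.3  156.3] turn [-0.0026  0.     -0.0028]
```

```bash
python3 -m pendant '[[[146,-276,0],[0,0,-0.003]],[[146,-276,0],[0,0,-0.003]],[[146,-276,0],[0,0,-0.003]],[[146,-276,20],[0,0,-0.003]],[[146,-276,60],[0,0,-0.003]],[[146,-276,100],[0,0,-0.003]],[[146,-276,140],[0,0,-0.003]],[[146,-276,156],[0,0,-0.003]],[[146,-276,156],[0,0,-0.003]],[[146,-276,156],[0,0,-0.003]]]' 0.6|sed -n 2,3p
python3 -m pendant '[[[0,0,0],[0,0,0]],[[0,0,0],[0,0,0]]]' 0.6 | sed -n 2,3p
python3 - <<'E'
from h import *
c=cap('wrist');f=c['frame'];s=r.sense();u,v=proj(c,[(.597,-.130,.046)])[0];print(u,v,s['tcp_pos'])
g=f.max(2);x0,y0=int(u)-35,int(v)-35
m=(g[y0:y0+62,x0:x0+70]<75).astype(np.uint8)
for k in cv2.findContours(m,0,2)[0]:
    if cv2.contourArea(k)>200: (a,b),ra=cv2.minEnclosingCircle(k);print(a+x0,b+y0,ra,cv2.boundingRect(k),onz(c,(a+x0,b+y0),.042))
cv2.imwrite('pics/w5.png',f[...,::-1])
E
```

```text
tcp_pos: [0.5972, -0.1296, 0.1453]
ee_rot: [[-0.835, -0.55, 0.0], [-0.55, 0.835, -0.003], [0.001, -0.003, -1.0]]
tcp_pos: [0.5985, -0.1284, 0.1483]
ee_rot: [[-0.834, -0.551, 0.007], [-0.551, 0.834, -0.002], [-0.005, -0.006, -1.0]]
282.02800981109874 234.34686210245374 [ 0.59814033 -0.12842672  0.14798641]
282.5 230.10526275634766 19.423309326171875 (17, 12, 37, 39) [ 0.59551579 -0.13061227  0.042     ]
```

```bash
python3 -m pendant '[[[1,0,20],[0,0,0]],[[1,0,40],[0,0,0]],[[1,0,55],[0,0,0]],[[1,0,55],[0,0,0]],[[1,0,55],[0,0,0]]]' 0.6 | sed -n '2p;4p'
python3 -m pendant '[[[0,0,0],[0,0,0]],[[0,0,0],[0,0,0]],[[0,0,0],[0,0,0]],[[0,0,0],[0,0,0]],[[0,0,0],[0,0,0]],[[0,0,0],[0,0,0]]]' 0 | sed -n '2,6p'
python3 -m pendant '[[[0,0,-15],[0,0,0]],[[0,0,-50],[0,0,0]],[[0,0,-95],[0,0,0]],[[0,0,-130],[0,0,0]],[[0,0,-140],[0,0,0]],[[0,0,-140],[0,0,0]],[[0,0,-140],[0,0,0]]]' 0
python3 - <<'E'
from h import *
show((.532,.160,.230),down(123.3));show((.532,.160,.189),down(123.3))
E
```

```text
tcp_pos: [0.5969, -0.1295, 0.0916]
wrist_force: [0.6, 0.2, 0.9]
tcp_pos: [0.5965, -0.1299, 0.0909]
ee_rot: [[-0.835, -0.55, 0.002], [-0.55, 0.835, -0.002], [-0.001, -0.003, -1.0]]
wrist_force: [-0.3, 0.2, 3.7]
gripper_width: 0.314
gripper_force: 30.0
time_s: 45.2
tcp_pos: [0.5947, -0.1294, 0.228]
ee_rot: [[-0.836, -0.549, -0.003], [-0.549, 0.836, -0.001], [0.003, 0.001, -1.0]]
wrist_force: [-0.1, -0.3, -2.5]
gripper_width: 0.31
gripper_force: 30.0
shift [-106.6  276.2   -2.2] turn [ 0.0005 -0.003   0.0002]
shift [-106.7  276.2   38.8] turn [ 0.0005 -0.003   0.0002]
```

```bash
python3 -m pendant '[[[-12,32,-3],[0,0,0]],[[-28,72,-3],[0,0,0]],[[-45,116,-3],[0,0,0]],[[-62,160,-3],[0,0,0]],[[-79,205,-3],[0,0,0]],[[-94,244,-3],[0,0,0]],[[-106,276,-2],[0,0,0]],[[-106,276,-2],[0,0,0]],[[-106,276,-2],[0,0,0]],[[-106,276,-2],[0,0,0]]]' 0|sed -n '2p;4p'
python3 -m pendant '[[[0,0,0],[0,0,0]],[[0,0,0],[0,0,0]],[[0,0,0],[0,0,0]]]' 0|sed -n '2,3p;5p'
python3 - <<'E'
from h import *
c=cap('wrist');show((.532,.160,.191),down(123.3))
c=cap('wrist');show((.532,.160,.191),down(123.3))
cv2.imwrite('pics/w6.png',c['frame'][...,::-1])
E
```

```text
tcp_pos: [0.5322, 0.1584, 0.23]
wrist_force: [0.2, 0.4, -2.7]
tcp_pos: [0.5329, 0.1585, 0.2316]
ee_rot: [[-0.836, -0.549, 0.001], [-0.549, 0.836, -0.002], [-0.0, -0.003, -1.0]]
gripper_width: 0.314
shift [-0.   1.7 40.7] turn [-0.0026  0.0002 -0.0001]
shift [ 0.   1.6 40.7] turn [-0.0026  0.0002  0.0001]
```

Now lower with a 1.6 mm correction, gently.

```bash
python3 -m pendant '[[[0,1.6,15],[0,0,0]],[[0,1.6,25],[0,0,0]],[[0,1.6,30],[0,0,0]],[[0,1.6,33],[0,0,0]],[[0,1.6,36],[0,0,0]],[[0,1.6,38],[0,0,0]],[[0,1.6,38],[0,0,0]],[[0,1.6,38],[0,0,0]]]' 0
python3 -m pendant '[[[0,0,1],[0,0,0]],[[0,0,2],[0,0,0]],[[0,0,3],[0,0,0]],[[0,0,3],[0,0,0]]]' 0
```

```text
time_s: 47.4
tcp_pos: [0.5321, 0.1606, 0.1939]
ee_rot: [[-0.835, -0.55, 0.002], [-0.55, 0.835, -0.002], [-0.001, -0.003, -1.0]]
wrist_force: [0.3, 0.3, -2.9]
gripper_width: 0.314
gripper_force: 30.0
time_s: 47.8
tcp_pos: [0.5319, 0.1605, 0.1909]
ee_rot: [[-0.835, -0.55, 0.002], [-0.55, 0.835, -0.002], [-0.0, -0.003, -1.0]]
wrist_force: [-0.5, 0.2, -0.2]
gripper_width: 0.313
gripper_force: 30.0
```

```bash
python3 -m pendant '[[[0,0,0],[0,0,0]],[[0,0,0],[0,0,0]],[[0,0,0],[0,0,0]],[[0,0,-20],[0,0,0]],[[0,0,-60],[0,0,0]],[[0,0,-80],[0,0,0]],[[0,0,-80],[0,0,0]]]' 0.6|sed -n '2p;4,5p'
python3 - <<'E'
from h import *
show((.488,.2825,.27),down(58.3))
c=cap('wrist');cv2.imwrite('pics/w7.png',c['frame'][...,::-1])
t=cap('top');P=proj(t,[(.5325,.16,.113)])[0];x,y=P.astype(int)
# lid disc fit in top
E
```

```text
tcp_pos: [0.5334, 0.1614, 0.2746]
wrist_force: [0.3, 0.1, 0.3]
gripper_width: 0.599
shift [-28.7 126.1   4.3] turn [0.0014 0.0096 1.136 ]
```

View pics/w7.png

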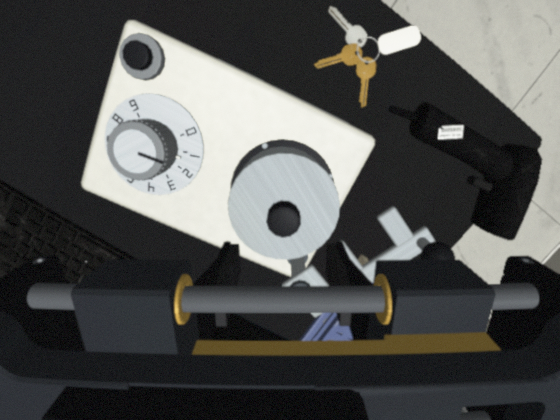

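The lid sits flat and centred on the bowl at (284,205), with its knob at (284,218). The ball is partly visible at (437,258).

```bash
python3 -m pendant '[[[-29,126,0],[0,0,1.136]],[[-29,126,0],[0,0,1.136]],[[-29,126,0],[0,0,1.136]],[[-29,126,0],[0,0,1.136]],[[-29,126,0],[0,0,1.136]],[[-29,126,4],[0,0,1.136]],[[-29,126,4],[0,0,1.136]],[[-29,126,4],[0,0,1.136]],[[-29,126,4],[0,0,1.136]],[[-29,126,4],[0,0,1.136]]]' 0.6|sed -n '2p'
python3 - <<'E'
from h import *
c=cap('wrist');c=cap('wrist');f=c['frame'];s=r.sense();u,v=proj(c,[(.4875,.2825,.152)])[0];print(u,v,s['tcp_pos'],s['joints'])
g=f.max(2);x0,y0=int(u)-35,int(v)-35
m=(g[y0:y0+62,x0:x0+70]<75).astype(np.uint8)
print(m[::3,::2])
for k in cv2.findContours(m,0,2)[0]:
    if cv2.contourArea(k)>200: (a,b),ra=cv2.minEnclosingCircle(k);print(a+x0,b+y0,ra,cv2.boundingRect(k),onz(c,(a+x0,b+y0),.152))
show((.4875,.2825,.205),down(58.3))
E
```

```text
tcp_pos: [0.4865, 0.2816, 0.2652]
285.20737080233187 231.9872062790505 [0.48659984 0.28167284 0.26563963] [ 4.66400384e+01  1.71758634e+01 -1.08678870e+01  1.62846780e-01
 -6.20595749e+01 -1.68365709e+02]
[[1 1 1 1 1 1 1 1 1 1 1 1 1 1 1 1 1 1 1 1 1 1 1 1 1 1 1 1 1 1 1 1 1 1 1]
 [1 1 1 1 1 1 1 1 1 1 1 1 1 1 1 1 1 1 1 1 1 1 1 1 1 1 1 1 1 1 1 1 1 1 1]
 [1 1 1 1 1 1 1 1 1 1 1 1 1 1 1 1 1 1 1 1 1 1 1 1 1 1 1 1 1 1 1 1 1 1 1]
 [1 1 1 1 1 1 1 1 1 1 1 1 1 1 1 0 0 0 0 0 0 0 1 1 1 1 1 1 1 1 1 1 1 1 1]
 [1 1 1 1 1 1 1 1 1 1 0 0 0 0 0 0 0 0 0 0 0 0 0 1 1 1 1 1 1 1 1 1 1 1 1]
 [1 1 1 1 1 1 1 1 1 1 0 0 0 0 0 0 0 0 0 0 0 0 0 1 1 1 1 1 1 1 1 1 1 1 1]
 [1 1 1 1 1 1 1 1 1 1 0 0 0 0 0 0 0 0 0 0 0 0 0 1 1 1 1 1 1 1 1 1 1 1 1]
 [1 1 1 1 1 1 1 1 1 1 1 0 0 0 0 1 1 1 1 1 0 0 0 0 1 1 1 1 1 1 1 1 1 1 1]
 [0 1 1 1 1 1 1 1 1 1 1 1 1 1 1 1 1 1 1 1 1 1 1 0 1 1 1 1 1 1 1 1 1 1 1]
 [0 0 1 1 1 1 1 1 0 0 1 1 1 1 1 1 1 1 1 1 1 1 1 1 1 1 1 1 1 1 1 1 1 1 1]
 [0 0 0 0 0 0 0 0 0 0 1 1 1 1 1 1 1 1 1 1 1 1 1 1 1 1 1 1 1 1 1 1 1 1 1]
 [0 0 0 0 0 0 0 0 0 1 1 1 1 1 1 1 1 1 1 1 1 1 1 1 1 1 1 1 1 1 1 1 1 1 1]
 [0 0 0 0 0 0 0 0 0 1 1 1 1 1 1 1 1 1 1 1 1 1 1 1 1 1 1 1 1 1 1 1 1 1 1]
 [0 0 0 0 0 0 0 0 0 1 1 1 1 1 1 1 1 0 0 1 1 1 1 1 1 1 1 1 1 1 1 1 1 1 1]
 [0 0 0 0 0 0 0 0 0 0 1 1 1 1 1 1 1 1 1 1 1 1 1 1 1 1 1 1 1 1 1 1 1 1 1]
 [0 0 0 0 0 0 0 0 0 0 1 1 1 1 1 1 1 1 1 1 1 1 1 1 0 0 1 1 1 1 1 1 1 1 1]
 [0 0 0 0 0 0 0 0 0 0 0 1 1 1 1 1 1 1 1 1 1 1 1 0 0 0 0 1 1 1 1 1 1 1 1]
 [0 0 0 0 0 0 0 0 0 0 1 0 0 1 1 1 1 1 1 1 1 0 0 0 0 0 0 1 1 1 1 1 1 1 1]
 [0 0 0 0 0 0 0 0 0 0 1 0 0 0 0 0 0 0 0 0 0 0 0 0 0 0 0 1 1 1 1 1 1 1 1]
 [1 1 0 0 0 0 0 0 0 0 0 0 0 0 0 0 0 0 0 0 0 0 0 0 0 0 0 0 1 1 1 1 1 1 1]
 [1 1 1 0 0 0 0 0 0 0 0 0 0 0 1 0 0 0 0 0 0 0 0 0 0 0 0 0 1 1 1 1 1 1 1]]
284.5 226.5 46.04898452758789 (0, 0, 70, 62) [0.4835122  0.28432985 0.152     ]
shift [-0.2  1.3 60.6] turn [-0.0023  0.0021  0.0009]
```

```bash
python3 -m pendant '[[[0,1,20],[0,0,0]],[[0,1,40],[0,0,0]],[[0,1,60],[0,0,0]],[[0,1,60],[0,0,0]],[[0,1,60],[0,0,0]]]' 0.6 |sed -n '2p;4p'
python3 -m pendant '[[[0,0,0],[0,0,0]],[[0,0,0],[0,0,0]],[[0,0,0],[0,0,0]],[[0,0,0],[0,0,0]],[[0,0,0],[0,0,0]],[[0,0,0],[0,0,0]]]' 0
python3 - <<'E'
from h import *
s=r.sense();T=s['tcp_pos'];d=T[:2]-np.array([.5887,.2164]);print(np.linalg.norm(d),np.degrees(np.arctan2(d[1],d[0])))
E
```

```text
tcp_pos: [0.4876, 0.2826, 0.2065]
wrist_force: [1.1, 0.8, 0.5]
time_s: 50.8
tcp_pos: [0.4874, 0.2826, 0.2067]
ee_rot: [[-0.851, 0.526, 0.002], [0.526, 0.851, -0.002], [-0.003, -0.001, -1.0]]
wrist_force: [-0.4, 0.1, 2.5]
gripper_width: 0.276
gripper_force: 30.0
0.12101743656897557 146.82923264526565
```

```bash
python3 -m pendant '[[[-0.6,-10.6,0],[0,0,-0.087]],[[-2.1,-21,0],[0,0,-0.175]],[[-4.6,-31.3,0],[0,0,-0.262]],[[-7.9,-41.3,0],[0,0,-0.349]],[[-12.1,-51,0],[0,0,-0.436]],[[-17.1,-60.4,0],[0,0,-0.524]],[[-22.9,-69.2,0],[0,0,-0.611]],[[-29.4,-77.5,0],[0,0,-0.698]],[[-36.7,-85.2,0],[0,0,-0.785]],[[-36.7,-85.2,0],[0,0,-0.785]]]' 0
python3 -m pendant '[[[-0.3,-5.3,0],[0,0,-0.044]],[[-0.6,-10.6,0],[0,0,-0.087]],[[-1.2,-15.8,0],[0,0,-0.131]],[[-2.1,-21,0],[0,0,-0.175]],[[-3.3,-26,0],[0,0,-0.218]],[[-4.6,-31.3,0],[0,0,-0.262]],[[-4.6,-31.3,0],[0,0,-0.262]]]' 0
python3 -m pendant '[[[-4.6,-31.3,0],[0,0,-0.262]]]' 0 >/dev/null; python3 - <<'E'
from h import *
s=r.sense();T=s['tcp_pos'];d=T[:2]-np.array([.5887,.2164]);print(T,s['wrist_force'],np.linalg.norm(d),np.degrees(np.arctan2(d[1],d[0])))
E
```

```text
time_s: 51.8
tcp_pos: [0.4719, 0.1892, 0.2066]
ee_rot: [[-0.973, -0.23, -0.003], [-0.23, 0.973, -0.005], [0.004, -0.004, -1.0]]
wrist_force: [-7.5, 0.1, 6.3]
gripper_width: 0.279
gripper_force: 30.0
time_s: 52.5
tcp_pos: [0.4833, 0.1596, 0.2066]
ee_rot: [[-0.88, -0.474, -0.004], [-0.474, 0.88, -0.006], [0.007, -0.003, -1.0]]
wrist_force: [-7.0, -1.8, 6.7]
gripper_width: 0.276
gripper_force: 30.0
[0.49794131 0.14007886 0.20610394] [-39.51149756  47.41259082  18.53381169] 0.11858353722372579 -139.93872238952338
```

```bash
python3 -m pendant '[[[-4.6,29,0],[0,0,0.24]],[[-4.6,29,0],[0,0,0.24]],[[-4.6,29,0],[0,0,0.24]]]' 0
python3 - <<'E'
from h import *
show((.4863,.1515,.2065),down(123.3))
E
```

```text
time_s: 52.9
tcp_pos: [0.4905, 0.1623, 0.2067]
ee_rot: [[-0.919, -0.393, 0.002], [-0.393, 0.919, -0.002], [-0.001, -0.003, -1.0]]
wrist_force: [-1.1, 0.6, 1.3]
gripper_width: 0.281
gripper_force: 30.0
shift [ 8.1 -8.3  0.3] turn [-0.0027  0.0007 -0.177 ]
```

```bash
python3 -m pendant '[[[3,-3,0],[0,0,-0.06]],[[6,-6,0],[0,0,-0.12]],[[8,-8,0],[0,0,-0.177]],[[8,-8,0],[0,0,-0.177]],[[8,-8,0],[0,0,-0.177]]]' 0
python3 -m pendant '[[[0,-1,0],[0,0,0]],[[0,-2,0],[0,0,0]],[[0,-3,0],[0,0,0]],[[0,-3,0],[0,0,0]]]' 0
```

```text
time_s: 53.4
tcp_pos: [0.4918, 0.1551, 0.2071]
ee_rot: [[-0.835, -0.55, 0.016], [-0.55, 0.835, 0.008], [-0.018, -0.003, -1.0]]
wrist_force: [14.2, 6.8, -11.8]
gripper_width: 0.281
gripper_force: 30.0
time_s: 53.8
tcp_pos: [0.493, 0.1533, 0.2071]
ee_rot: [[-0.834, -0.551, 0.015], [-0.551, 0.835, 0.009], [-0.018, -0.001, -1.0]]
wrist_force: [10.7, 10.7, -11.4]
gripper_width: 0.277
gripper_force: 30.0
```

```bash
python3 -m pendant '[[[0,0,0],[0,0,0]],[[0,0,0],[0,0,0]],[[0,0,0],[0,0,0]],[[0,0,0],[0,0,0]],[[0,0,-30],[0,0,0]],[[0,0,-60],[0,0,0]],[[0,0,-60],[0,0,0]],[[0,0,-60],[0,0,0]]]' 0.6|sed -n '2,4p'
cat >>h.py <<'E'
def blob(c,P,half=32,th=75,amin=150):
    u,v=proj(c,[P])[0];x0,y0=int(u)-half,int(v)-half
    m=(c['frame'][y0:y0+2*half,x0:x0+2*half].max(2)<th).astype(np.uint8)
    print('pred',u.round(1),v.round(1))
    for k in cv2.findContours(m,0,2)[0]:
        if cv2.contourArea(k)>amin:
            (a,b),ra=cv2.minEnclosingCircle(k);print((round(a+x0,1),round(b+y0,1)),'r',round(ra,1),'box',cv2.boundingRect(k),onz(c,(a+x0,b+y0),P[2]).round(4))
E
python3 - <<'E'
from h import *
c=cap('wrist');s=r.sense();print(s['tcp_pos'])
blob(c,(.4865,.1525,.152),26);blob(c,(.532,.160,.146),26)
f=c['frame'].max(2);u,v=proj(c,[(.4865,.1525,.152)])[0].astype(int)
print((f[v-40:v+60:4,u-60:u+62:4]))
E
```

```text
tcp_pos: [0.4877, 0.1488, 0.2671]
ee_rot: [[-0.836, -0.548, 0.002], [-0.548, 0.836, -0.001], [-0.001, -0.002, -1.0]]
wrist_force: [-0.1, -0.8, -1.1]
[0.48731974 0.14865851 0.26613688]
pred 287.3 231.9
(284.0, 232.6) r 16.7 box (7, 11, 33, 34) [0.4883 0.1507 0.152 ]
pred 263.9 277.2
(262.5, 281.3) r 28.1 box (0, 3, 52, 41) [0.5359 0.161  0.146 ]
[[242 240 239 238 128  91 204  53  56  58  62  60  61  55  57  60  62 211
  240 242 241 242 244 243 242 243 242 240 240 240 240]
 [238 239 212  53  50  54  84  88  93  94  91  89  90  88  84  72  62  60
   96 239 242 242 242 241 242 242 243 240 240 239 237]
 [239 213  49  51  72  88  86  89  93  90  90  87  88  91  90  87  85  68
   67  70 234 240 240 239 241 240 240 240 238 240 238]
 [212  47  49  85  85  89  87  90  87  90  88  91  89  89  88  89  90  86
   74  62  71 238 239 240 239 239 239 238 240 240 232]
 [ 58  48  86  86  92  91  88  95 106 122 117 103  97 111 146 172 183  93
   86  73  62 119 241 239 239 239 238 239 239 240 215]
 [ 43  80  87  89  94 163 199 203 200 207 201 166 205 201 205 212 199 110
   89  89  68  61 225 239 240 240 
[... 1772 characters left out ...]
  206 201 173 206 200 198  38  24  21  21  19  22  15]
 [ 26  29  27  64 199 202  51  36  44  53  50  58  62  34 183 190 204 200
  204 201 178 211 204 172  34  23  20  20  15  20  26]
 [ 22  29  32 119 202 199  36  42  45  49  49  56  57  50 179 168 205 201
  198 203 186 202 211  74  32  20  25  18  22  26  14]
 [ 25  32  25 174 200 200  50  41  41  42  50  51  51  48 126 156 200 201
  199 204 193 198 185  36  35  32  23  24  24  27  18]
 [ 21  27  31 193 199 203 139  41  38  39  45  43  49  93 200 199 199 207
  199 206 199 179  47  37  39  37  16  24  23  19  26]
 [ 48  49  46  66  68  67  61  49  50  52  49  50  49  65  70  72  69  71
   67  75  67  63  50  48  50  48  49  51  51  44  52]]
```

```bash
python3 - <<'E'
from h import *
def bl(f,x0,y0,x1,y1):
    m=(f[y0:y1,x0:x1].max(2)<75).astype(np.uint8)
    k=max(cv2.findContours(m,0,2)[0],key=cv2.contourArea);(a,b),ra=cv2.minEnclosingCircle(k);return a+x0,b+y0,ra,cv2.boundingRect(k)
w=cv2.imread('pics/w1.png')[...,::-1]
b=bl(w,266,212,316,260);print('orig',b)
c=cap('wrist');n=bl(c['frame'],258,208,312,258);print('now',n)
# orig camera: reconstruct by shift of current pose
s=r.sense();d=np.array([.48922732,.14759036,.26077437])-s['tcp_pos']
R=cv2.Rodrigues(np.array(c['rvec'],float))[0]
c2=dict(c);c2['tvec']=np.array(c['tvec']).ravel()-R@d
print(proj(c2,[(.489,.151,.152)]),'want 286.9 236.7')
print('orig ball',onz(c2,b[:2],.152),'now',onz(c,n[:2],.152))
E
```

```text
orig (290.41701316833496, 235.86514472961426, 17.20792007446289, (8, 7, 34, 35))
now (284.0490188598633, 233.77450942993164, 16.8073787689209, (10, 9, 33, 34))
[[286.38473284 235.95828606]] want 286.9 236.7
orig ball [0.48732687 0.15341607 0.152     ] now [0.48817525 0.15074348 0.152     ]
```

```bash
python3 - <<'E'
from h import *
show((.5657,.0203,.266),down(123.3))
E
python3 -m pendant '[[[5,-60,0],[0,0,-0.14]],[[5,-120,0],[0,0,-0.28]],[[5,-150,0],[0,0,-0.42]],[[5,-150,0],[0,0,-0.56]],[[5,-150,0],[0,0,-0.7]],[[5,-150,0],[0,0,-0.84]],[[5,-150,0],[0,0,-0.98]],[[5,-150,0],[0,0,-1.12]],[[5,-150,0],[0,0,-1.26]],[[5,-150,0],[0,0,-1.37]]]' 1|sed -n 2,3p
python3 -m pendant '[[[0,0,0],[0,0,-0.14]],[[0,0,0],[0,0,-0.28]],[[0,0,0],[0,0,-0.42]],[[0,0,0],[0,0,-0.56]],[[0,0,0],[0,0,-0.7]],[[0,0,0],[0,0,-0.84]],[[0,0,0],[0,0,-0.98]],[[0,0,0],[0,0,-1.12]],[[0,0,0],[0,0,-1.26]],[[0,0,0],[0,0,-1.37]]]' 1|sed -n 2,3p
python3 -m pendant '[[[0,0,0],[0,0,0]],[[0,0,0],[0,0,0]]]' 1|sed -n 2,3p
python3 - <<'E'
from h import *
c=cap('wrist');f=c['frame']
show((.5657,.0203,.20),down(-80));print(r.sense()['joints'])
# index line: dark pixels within 22mm of the sleeve top
p=np.array([.5657,.0203,.094])
for R0 in(.012,.016,.020,.024):
    a=np.radians(np.arange(0,360,3));q=proj(c,[p+R0*np.array([np.cos(t),np.sin(t),0]) for t in a]).astype(np.float32)
    v=cv2.remap(f.max(2),q[:,0].reshape(1,-1),q[:,1].reshape(1,-1),1)[0];i=v.argmin();print(R0,a[i]*57.3,v[i],np.median(v),q[i])
E
```

```text
shift [   4.6 -150.3    0. ] turn [-0.0023 -0.002  -0.0013]
tcp_pos: [0.5653, 0.0206, 0.2654]
ee_rot: [[0.375, -0.927, -0.002], [-0.927, -0.375, -0.003], [0.002, 0.003, -1.0]]
tcp_pos: [0.5653, 0.0207, 0.2654]
ee_rot: [[0.983, 0.183, -0.002], [0.183, -0.983, -0.003], [-0.002, 0.003, -1.0]]
tcp_pos: [0.5656, 0.0208, 0.266]
ee_rot: [[0.985, 0.175, -0.0], [0.175, -0.985, -0.003], [-0.001, 0.003, -1.0]]
shift [-0.1  0.3 66.3] turn [0.0026 0.0004 0.002 ]
[ 18.56315782  17.48870481 -10.31867334   0.16073403 -62.23567485
  81.47513327]
0.012 99.00729247788233 73 228.0 [269.9122  205.94798]
0.016 99.00729247788233 77 228.0 [265.5875  205.87143]
0.02 99.00729247788233 63 196.5 [261.263   205.79492]
0.024 99.00729247788233 66 161.0 [256.9391  205.71843]
```

```bash
cat >>h.py <<'E'
def index(c,p=(.5657,.0203,.094)):
    p=np.array(p);a=np.radians(np.arange(0,360,1.));V=0
    for R0 in np.arange(.011,.0245,.0015):
        q=proj(c,[p+R0*np.array([np.cos(t),np.sin(t),0]) for t in a]).astype(np.float32)
        V=V+cv2.remap(c['frame'].max(2).astype(np.float32),q[:,0].reshape(1,-1),q[:,1].reshape(1,-1),1)[0]
    i=V.argmin();w=np.clip(np.median(V)*.85-V,0,None);k=np.arange(i-8,i+9);ww=w[k%360]
    return float((k*ww).sum()/ww.sum())
E
python3 - <<'E'
from h import *
for n in('wrist','top'):
    c=cap(n);print(n,[round(index(c,(.5657+dx,.0203+dy,.094)),1) for dx,dy in((0,0),(.002,0),(-.002,0),(0,.002))])
E
python3 -m pendant '[[[0,0,30],[0,0,0]],[[0,0,70],[0,0,0]],[[0,0,110],[0,0,0]],[[0,0,130],[0,0,0]],[[0,0,130],[0,0,0]],[[0,0,130],[0,0,0]]]' 1|sed -n '2p;4p'
python3 -m pendant '[[[0,0,0],[0,0,0]],[[0,0,0],[0,0,0]],[[0,0,0],[0,0,0]],[[0,0,0],[0,0,0]],[[0,0,0],[0,0,0]]]' 0.3
```

```text
wrist [99.1, 106.1, 92.2, 100.5]
top [104.8, 111.4, 98.0, 105.8]
tcp_pos: [0.5667, 0.0207, 0.1375]
wrist_force: [0.6, -0.7, -0.1]
time_s: 58.15
tcp_pos: [0.5663, 0.0203, 0.1375]
ee_rot: [[0.984, 0.178, 0.002], [0.178, -0.984, -0.003], [0.002, 0.003, -1.0]]
wrist_force: [4.2, -14.4, 0.9]
gripper_width: 0.633
gripper_force: 7.5
```

```bash
python3 -m pendant '[[[0,0.5,0],[0,0,0]],[[0,1,0],[0,0,0]],[[0,1,0],[0,0,0]],[[0,1,0],[0,0,0]]]' 0.3
```

```text
time_s: 58.55
tcp_pos: [0.5664, 0.0198, 0.1375]
ee_rot: [[0.984, 0.178, 0.002], [0.178, -0.984, -0.002], [0.002, 0.002, -1.0]]
wrist_force: [-1.3, 1.2, 5.6]
gripper_width: 0.623
gripper_force: 30.0
```

```bash
python3 -m pendant '[[[0,0,0],[0,0,0.14]],[[0,0,0],[0,0,0.28]],[[0,0,0],[0,0,0.42]],[[0,0,0],[0,0,0.56]],[[0,0,0],[0,0,0.7]],[[0,0,0],[0,0,0.84]],[[0,0,0],[0,0,0.98]],[[0,0,0],[0,0,1.12]],[[0,0,0],[0,0,1.26]],[[0,0,0],[0,0,1.4]]]' 0.3
python3 -m pendant '[[[0,0,0],[0,0,0.14]],[[0,0,0],[0,0,0.28]],[[0,0,0],[0,0,0.42]],[[0,0,0],[0,0,0.56]],[[0,0,0],[0,0,0.7]],[[0,0,0],[0,0,0.84]],[[0,0,0],[0,0,0.98]],[[0,0,0],[0,0,1.12]],[[0,0,0],[0,0,1.26]],[[0,0,0],[0,0,1.4]]]' 0.3
python3 -m pendant '[[[0,0,0],[0,0,0.097]],[[0,0,0],[0,0,0.097]],[[0,0,0],[0,0,0.097]]]' 0.3
python3 -m pendant '[[[0,0,0],[0,0,0]],[[0,0,0],[0,0,0]],[[0,0,0],[0,0,0]],[[0,0,0],[0,0,0]],[[0,0,-40],[0,0,0]],[[0,0,-80],[0,0,0]],[[0,0,-130],[0,0,0]],[[0,0,-130],[0,0,0]],[[0,0,-130],[0,0,0]],[[0,0,-130],[0,0,0]]]' 1|sed -n 2,4p
cat >>h.py <<'E'
def idxline(c,p=(.5657,.0203,.094)):
    "index line: dark pixels on the sleeve top, PCA direction"
    p=np.array(p);k=np.arange(-.021,.0211,.0005);X,Y=np.meshgrid(k,k);s=(X**2+Y**2)<.021**2
    P=np.c_[p[0]+X[s],p[1]+Y[s],0*X[s]+p[2]];q=proj(c,P).astype(np.float32)
    v=cv2.remap(c['frame'].max(2).astype(np.float32),q[:,0].reshape(1,-1),q[:,1].reshape(1,-1),1)[0]
    d=P[v<150][:,:2]-p[:2];m=d.mean(0);w,V=np.linalg.eigh(np.cov((d-m).T));e=V[:,1]*np.sign(V[:,1]@m)
    return len(d),(m*1000).round(1),np.degrees(np.arctan2(e[1],e[0])).round(1),(w**.5*1000).round(1)
E
python3 - <<'E'
from h import *
for n in('wrist','top'):
    c=cap(n);print(n,idxline(c),index(c))
b=r.capture('top');b['frame']=cv2.imread('pics/t0.png')[...,::-1];print('t0',idxline(b),index(b))
E
```

```text
time_s: 59.55
tcp_pos: [0.5669, 0.0207, 0.1375]
ee_rot: [[0.338, -0.941, 0.003], [-0.941, -0.338, -0.001], [0.002, -0.003, -1.0]]
wrist_force: [0.0, 4.7, 5.1]
gripper_width: 0.627
gripper_force: 30.0
time_s: 60.55
tcp_pos: [0.5679, 0.0204, 0.1375]
ee_rot: [[-0.87, -0.493, 0.006], [-0.493, 0.87, -0.001], [-0.004, -0.004, -1.0]]
wrist_force: [2.2, 0.1, 2.8]
gripper_width: 0.627
gripper_force: 30.0
time_s: 60.85
tcp_pos: [0.5679, 0.0203, 0.1375]
ee_rot: [[-0.911, -0.413, 0.006], [-0.413, 0.911, -0.001], [-0.005, -0.003, -1.0]]
wrist_force: [3.0, 2.3, 1.9]
gripper_width: 0.626
gripper_force: 30.0
tcp_pos: [0.5652, 0.0197, 0.2657]
ee_rot: [[-0.912, -0.41, -0.001], [-0.41, 0.912, -0.002], [0.002, -0.002, -1.0]]
wrist_force: [-0.5, 0.8, -0.1]
wrist (178, array([  5.9, -11.6]), np.float64(-67.0), array([0.8, 4.7])) 296.2923837139408
top (4644, array([2.7, 1.2]), np.float64(-66.2), array([ 8.7, 10.9])) 290.1987117407437
t0 (44, array([-2.5, 16.4]), np.float64(101.0), array([0.7, 4.1])) 98.43028705392564
```

```bash
python3 - <<'E'
from h import *
c=cap('wrist');blob(c,(.4875,.1525,.152),22);blob(c,(.532,.160,.146),22)
show((.492,-.0255,.20),down(114.3));print(r.sense()['time_s'])
f=c['frame'];u,v=proj(c,[(.492,-.0255,.072)])[0];print(u,v);blob(c,(.492,-.0255,.072),22)
b=r.capture('top');b['frame']=cv2.imread('pics/t0.png')[...,::-1];blob(b,(.4875,.1525,.152),9,75,20);blob(cap('top'),(.4875,.1525,.152),9,75,20)
E
```

```text
pred 488.3 210.9
(492.6, 209.5) r 27.0 box (0, 0, 44, 44) [0.4852 0.155  0.152 ]
pred 458.7 260.2
(457.5, 262.5) r 28.4 box (0, 1, 44, 43) [0.5341 0.1603 0.146 ]
shift [ 85.6 -10.8  65.8] turn [-0.0023 -0.0024 -0.001 ]
62.05
270.607086510171 111.98446503789204
pred 270.6 112.0
(268.3, 114.1) r 13.3 box (8, 12, 26, 27) [ 0.4945 -0.0267  0.072 ]
pred 215.1 217.2
(214.3, 217.3) r 5.0 box (4, 5, 10, 10) [0.4871 0.1545 0.152 ]
pred 215.1 217.2
(215.5, 217.4) r 5.1 box (5, 5, 10, 10) [0.487  0.1515 0.152 ]
```

Lock ball now matches the nominal home position; sleeve reads −67° (= 7). Press start.

```bash
python3 -m pendant '[[[40,-6,20],[0,0,0]],[[80,-10,40],[0,0,0]],[[85,-11,66],[0,0,0]],[[85,-11,90],[0,0,0]],[[85,-11,110],[0,0,0]],[[85,-11,110],[0,0,0]],[[85,-11,110],[0,0,0]],[[85,-11,110],[0,0,0]]]' 0
python3 - <<'E'
from h import *
show((.4935,-.0265,.1365),down(114.3))
E
```

```text
time_s: 62.95
tcp_pos: [0.4942, -0.0251, 0.158]
ee_rot: [[-0.912, -0.411, 0.004], [-0.411, 0.912, -0.002], [-0.003, -0.003, -1.0]]
wrist_force: [0.1, 0.8, 0.3]
gripper_width: 0.358
gripper_force: 0.0
shift [ 1.2 -0.9 21.5] turn [-0.0032  0.0025 -0.0006]
```

```bash
python3 -m pendant '[[[1,-1,0],[0,0,0]],[[1,-1,0],[0,0,0]],[[1,-1,0],[0,0,0]],[[1,-1,5],[0,0,0]],[[1,-1,10],[0,0,0]],[[1,-1,14],[0,0,0]],[[1,-1,16],[0,0,0]],[[1,-1,16],[0,0,0]]]' 0
python3 -m pendant '[[[0,0,2],[0,0,0]],[[0,0,4],[0,0,0]],[[0,0,5],[0,0,0]],[[0,0,5],[0,0,0]],[[0,0,5],[0,0,0]]]' 0
```

```text
time_s: 63.75
tcp_pos: [0.4926, -0.0266, 0.1407]
ee_rot: [[-0.912, -0.411, 0.0], [-0.411, 0.912, -0.002], [0.001, -0.002, -1.0]]
wrist_force: [-1.9, 0.1, 2.0]
gripper_width: 0.004
gripper_force: 1.1
time_s: 64.25
tcp_pos: [0.4927, -0.0267, 0.1362]
ee_rot: [[-0.912, -0.411, 0.001], [-0.411, 0.912, -0.002], [-0.0, -0.003, -1.0]]
wrist_force: [-2.4, 0.9, 4.4]
gripper_width: 0.005
gripper_force: 2.4
```

```bash
python3 -m pendant '[[[0,0,0.8],[0,0,0]],[[0,0,1.2],[0,0,0]],[[0,0,1.2],[0,0,0]],[[0,0,1.2],[0,0,0]]]' 0
python3 -m pendant '[[[0,0,-20],[0,0,0]],[[0,0,-60],[0,0,0]],[[0,0,-100],[0,0,0]],[[0,0,-140],[0,0,0]],[[70,-60,-180],[0,0,0]],[[70,-120,-180],[0,0,0]],[[70,-170,-180],[0,0,0]],[[70,-200,-180],[0,0,0]],[[70,-200,-180],[0,0,0]],[[70,-200,-180],[0,0,0]]]' 0.5|sed -n '1,2p;4p'
python3 - <<'E'
from h import *
c=cap('top');print('idx',idxline(c),index(c))
f=c['frame']
def b(n,P,h,th=75): print(n);blob(c,P,h,th,20)
b('ball',(.487,.1515,.152),9);b('knob',(.532,.16,.146),8)
for n,P in dict(cup=(.452,-.194,.078),beaker=(.531,-.3425,.062),timer=(.379,-.0933,.018),spec=(.4007,-.3583,.064)).items():
    u,v=proj(c,[P])[0].astype(int);t=cv2.imread('pics/t0.png')[...,::-1]
    print(n,np.abs(f[v-15:v+16,u-15:u+16].astype(int)-t[v-15:v+16,u-15:u+16]).mean().round(1))
E
```

```text
time_s: 64.65
tcp_pos: [0.4927, -0.0267, 0.136]
ee_rot: [[-0.912, -0.411, 0.002], [-0.411, 0.912, -0.002], [-0.0, -0.003, -1.0]]
wrist_force: [-5.7, 1.5, 12.2]
gripper_width: 0.004
gripper_force: 6.2
time_s: 65.65
tcp_pos: [0.5118, -0.2403, 0.3142]
wrist_force: [-0.5, -0.0, 0.5]
idx (55, array([  7.1, -14.4]), np.float64(-67.1), array([0.7, 5.4])) 295.6618236815428
ball
pred 215.5 217.4
(215.5, 217.4) r 5.1 box (5, 5, 10, 10) [0.487  0.1515 0.152 ]
knob
pred 212.7 198.7
(212.7, 198.7) r 5.4 box (4, 4, 11, 11) [0.532  0.1599 0.146 ]
cup 57.9
beaker 64.3
timer 89.0
spec 3.0
```

```bash
python3 -m pendant '[[[100,-200,0],[0,0,0]],[[100,-200,0],[0,0,0]],[[100,-250,0],[0,0,0]],[[100,-250,0],[0,0,0]],[[100,-300,0],[0,0,0]],[[100,-300,0],[0,0,0]],[[100,-300,0],[0,0,0]],[[100,-300,0],[0,0,0]],[[100,-300,0],[0,0,0]]]' 0.5|sed -n '2p;4p'
python3 - <<'E'
from h import *
c=cap('top');f=c['frame'];t=cv2.imread('pics/t4.png');print(r.sense()['tcp_pos'])
now=cv2.resize(f[145:285,170:450,::-1],None,fx=2.85,fy=2.85,interpolation=2)
for n,(x,y) in dict(cup=(533,247),beaker=(696,168),timer=(417,330),spec=(710,308),keys=(165,340)).items():
    print(n,np.abs(now[y-38:y+39,x-38:x+39].astype(int)-t[y-38:y+39,x-38:x+39]).mean().round(1))
E
```

```text
tcp_pos: [0.5433, -0.5509, 0.315]
wrist_force: [0.4, -0.2, 1.1]
[ 0.54338241 -0.55041785  0.31593303]
cup 1.7
beaker 1.2
timer 30.2
spec 22.4
keys 2.4
```

```bash
python3 - <<'E'
from h import *
f=cap('scene')['frame'].astype(int);t=cv2.imread('pics/s0.png')[...,::-1].astype(int)
for n,(x,y) in dict(timer=(332,239),spec=(357,177),keys=(300,303),scanner=(265,350)).items(): print(n,np.abs(f[y-10:y+11,x-12:x+13]-t[y-10:y+11,x-12:x+13]).mean().round(1))
E
```

```text
timer 0.9
spec 0.9
keys 1.0
scanner 1.0
```

All bystanders unmoved; vessels stand; hand in.

```bash
python3 -c "
from station import r
print(r.finish_job())"
```

```text
the job is handed in; nothing more can be done
None
```

The job is handed in: 5 pieces and 3 stones are in the bowl, both empty vessels are upright (the beaker back on the mouse pad), the lid is on, the lock plate is home, the sleeve is at 7, and the start button was pressed last; one mistyped row while closing the lock pushed it against its stop at about 65 N before I corrected it.

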